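Load a power module into a turnbuckle clamp and tighten it

TASK

Set the silver finned power module upright on the black rest of the bench clamp, midway between the open jaws with its long side across from jaw to jaw, and let go of it. Then turn the clamp's turnbuckle by its spokes, tops away from the robot, so both jaws draw in together until each sprung orange pad is squeezed about halfway and presses on the module with roughly 30 newtons, never over-tightening it. Leave the module clamped, touch nothing at the end and do not disturb the other things on the bench.

Things in the scene. Friction and masses are not known exactly. Their poses are not given: they have to be found in the camera images.
- module: silver finned aluminium power module, a solid box 50 (its x) x 90 (its y) x 45 mm tall, about 0.35 kg, loose on the bench. Origin: centre of its underside, z up.
- clamp: grey clamp base plate, 340 (x) x 270 (y) x 10 mm, fixed on the bench; place and yaw vary. Origin: centre of its underside; x points away from the robot, towards the rest; y from the right jaw to the left. The jaws' blue arms run along x (110 mm behind to 155 mm ahead of the origin), 18 mm thick, tops 60 mm above the bench, but 107 mm at the nut blocks at the turnbuckle's ends.
- rest_top (a point): centre of the top face of the black rest, 30 mm above the bench, 80 mm along +x of the clamp's origin; the rest is 60 (x) x 70 (y) mm. The module's underside goes here, module x along clamp x (either way round).
- jaw_left: jaw on the clamp's +y side. Origin: on its arm's centre line, at x = z = 0 of the clamp, 86 mm from the middle when the turnbuckle reads 0. Its orange pad (34 long, 30 tall, centre 52.5 mm above the bench, beside the rest) sits on a spring (16 N per mm, solid after 4 mm) and a set screw of unknown setting: the unsqueezed pad face is 27 to 33 mm inward of the origin.
- jaw_right: jaw on the clamp's -y side, the mirror image of the left jaw; its pad's set screw is set independently of the left one.
- turnbuckle (a joint): turn of the turnbuckle in rad about the clamp's +y axis, 0 to 6, starting at 0 to 0.6. Growing (upper spokes moving to the clamp's +x, away from the robot) tightens: each jaw moves 5 mm inward per rad. It stays where left. Turning takes 0.45 N m of drag, plus 0.010 N m per newton of pad force once both pads touch: 0.75 N m in all at 30 N. Past that contact the pad force grows 80 N per rad.
- turnbuckle_axis (a point): middle of the turnbuckle, on its axis, 75 mm along -x of the clamp's origin, 85 mm above the bench; axis along the clamp's y. Body 30, hub 48 mm diameter. Six red-gripped spokes, 12 mm thick, stand square to the axis at y = 0, 60 degrees apart, reaching 70 mm from it. At joint value 0 and every sixth of a turn one stands straight up; at value a it leans a away from the robot.
- transformer: black transformer block, 60 x 60 x 55 mm, with a copper disc on top; leave alone. Origin: centre of its underside.
- solder_spool: green solder spool, 60 mm diameter, 46 mm tall; leave alone. Origin: centre of its underside.
- flux_bottle: clear bottle with red cap, 44 mm diameter, 90 mm tall; leave alone. Origin: centre of its underside.
- screwdriver: screwdriver lying on the bench, 170 mm long; leave alone. Origin: its middle.
- tip_tin: small brass bowl, 64 mm across, 30 mm tall; leave alone. Origin: centre of its underside.
- parts_tray: blue parts tray, 100 x 140 x 30 mm; leave alone. Origin: centre of its underside.
- multimeter: yellow hand multimeter lying on its back, 150 x 75 x 36 mm; leave alone. Origin: centre of its underside.
There are look-alikes about, which are no part of the job. What is shaped like the module but pink or purple is not meant.

How it is judged:
On the way, in this order (a step that is already met when the one before it is completed fails the run):
1. the module stands on the rest between the open jaws, released (x of module in the frame of clamp between 0.066 and 0.094 m and y of module in the frame of clamp between -0.012 and 0.012 m and z of module in the frame of clamp between 0.025 and 0.036 m and angle between module's own z axis and vertical below 0.08 rad and angle between the x axis of module and the x axis of clamp, either way round below 0.14 rad and contact force between the fingers and module below 0.2 N and contact force between each of jaw_left, jaw_right and module below 3 N), for 0.3 s.
2. both jaws grip the module with at least 20 N (contact force between each of jaw_left, jaw_right and module above 20 N), for 0.2 s.
At the end, for the whole second after the job is handed in: The module stands still on the rest (underside 25 to 36 mm above the bench, centre within 14 mm along x and 12 mm along y of the rest's, square to the clamp within 0.14 rad, tilt under 0.08 rad), released, and each jaw presses on it with 20 to 40 N; the turnbuckle is at rest (all of step 2 and x of module in the frame of clamp between 0.066 and 0.094 m and y of module in the frame of clamp between -0.012 and 0.012 m and z of module in the frame of clamp between 0.025 and 0.036 m and angle between module's own z axis and vertical below 0.08 rad and angle between the x axis of module and the x axis of clamp, either way round below 0.14 rad and contact force between the fingers and module below 0.2 N and contact force between each of jaw_left, jaw_right and module below 40 N and linear speed of module below 0.01 m/s and velocity of joint turnbuckle between -0.05 and 0.05 rad/s); the robot touches nothing.
It fails at once if a jaw presses on the module with more than 55 N (contact force between any of jaw_left, jaw_right and module above 55 N).
It fails at once if a bystander is moved more than 30 mm (distance of any of transformer, solder_spool, flux_bottle, screwdriver, tip_tin, parts_tray, multimeter from where it was at the start of the episode above 0.03 m).
It also fails if it takes over 72 s, if anything falls off the work surface, if the arm or the gripper's body presses on something with over 40 N, if the wrist force passes 120 N, or if a joint passes its speed limit or range.

ROBOT

A 7-joint arm with a two-finger parallel gripper is mounted at the origin on the work surface. World frame = base frame: x ahead of the robot, y to its left, z up, the work surface at z = 0. Lengths are in m, angles in rad, forces in N, time in s.
With the tool pointing down it reaches from about 0.35 to 0.9 m from the base axis. Payload 8.1 kg.
Tool frame: the origin (TCP) lies midway between the tips of the shut fingers; the grasp point (between the pads) lies 19 mm behind it; z points along the fingers, y is the line along which they close (so a half turn about z gives the same grasp; the last joint's range is limited). The gripper opens to 92 mm and grips with 3 to 60 N. Pads are 19 mm wide; open, the fingers measure 130 mm over their backs; the gripper's body (75 mm by 190 mm) begins 47 mm behind the grasp point.
Start: joints at [1.219, 0.434, 0.025, 1.573, -0.012, 1.134, -0.075], TCP at [0.154, -0.606, 0.192] pointing down, gripper open.
Joint ranges: [-2.62, 2.62], [-0.44, 2.09], [-1.27, 1.32], [0.08, 2.57], [-1.32, 4.46], [0.12, 2], [-2.74, 2.74]. Speed limits (rad/s): [2.22, 2.22, 3.01, 3.01, 3.14, 3.14, 3.14].

INTERFACE

Orientations are given as a unit quaternion [x, y, z, w].
In Python, from plant import manip, capture, calibration, masks_of gives the robot as it stands. The module is installed in compiled form; this text tells all that it offers.
- The arm moves only by the tool jog_arm, never from a script. Its argument "targets" is one flat list of numbers, 6 for each row, row after row: the shift along the tool's x, y, z normalised to -1 to 1, where 1 is 12 cm, then the turn, a rotation vector about the tool's x, y, z normalised to -1 to 1, where 1 is 180 degrees. A call has 1 to 20 rows; each row is the pose to reach, as a shift and turn from the pose commanded when the call began, along the tool's axes at that moment, turning the shorter way round; what a row does not reach only later rows make up. A row lasts 1/8 s, in which the tool goes at most 62.5 mm and 10.7 degrees, less where a joint would pass 70% of its speed; a pose out of reach is approached as far as the arm can. A call with a number of a shift or a turn outside -1 to 1 is refused whole. A call with a gripper value outside its range is refused whole. "jaw" is the closure in counts, from 0 (fully open) to 255 (shut), set as the call begins (left out, the last holds). The fingers move at their own pace and stop on an object; "force" is the grip in N (left out, the last holds). Time passes only in rows, so rows that repeat a pose let the fingers close. It gives the time, the measured TCP pose, the force, the opening and the grip force at its end, in the units of the state.
- manip.read_state(): the state, without advancing time (a new reading comes with each control period).
- capture(name): name is "scene" or "top" or "wrist"; returns (picture, depth): 480x640x3 uint8, red, green, blue; 480x640 float32, m along the optical axis (not along the pixel's ray), 0 where there is no reading.
- calibration(name): a dict with "fx", "fy", "cx", "cy" (pixels), "R" (3x3) and "t" (3): a world point X has camera coordinates R X + t. Camera axes: x right, y down, z forward; pixel columns grow to the right and rows downward; lengths in m; the calibration is good to about 2 mm. A picture is of the moment at which its call begins: read the wrist's pose just before it. calibration takes no time and is no camera call; for the wrist camera it gives the pose at the moment of the call.
- manip.hand_in(): hands the job in; it is judged then, once.
Trained networks look in the newest picture that a camera, given by its name, has taken for a name from the list of things; names that differ only in an ending like _2 or _b are one class to them, and where a whole thing is asked for, a point or a joint stands for the part that bears it (a point fixed in the world has none). Each returns a list of dicts, best first, with "confidence" (0 to 1); they miss things now and then, are a little off and sometimes report something else, mostly with a low value. They report only what shows in the picture. A call takes as long as a camera call. They do not tell look-alikes from the thing itself.
- masks_of(camera, label): "mask" (480x640 bool, what is visible of it) and "bbox" ([left, top, right, bottom] in pixels, round what is visible of it).
The state is a dict: "clock": time; "q": joint angles; "dq": joint speeds; "joint_efforts": joint torques, N m; "tcp_pos": TCP position; "ee_rot": TCP orientation; "contact_force": force on the tool from outside, world axes, zero at the start; "ft_torque": the same for the moment, N m; "width": opening from 0.0 (shut) to 1.0 (fully open); "finger_force": force on a finger pad.
Only numpy, scipy, OpenCV 4.12 (cv2) and the standard library are available. Lean on these libraries where they do the work, as an engineer would, in place of code of your own. Each camera call takes 0.05 s, during which the arm holds its last target. There are 200 camera calls.

## Working session

There is one attempt and no reset: what is moved stays moved. The work goes in short steps, Python scripts to look and compute and a tool call to move; the robot and the scene stay as the last step left them, time stands still between calls to the robot, and variables do not carry over. Pictures are saved under pics/ and viewed, at most 10 in all, crops included, and the job is handed in when it is done.

Besides the shell and the picture viewer there is one more tool, called after "Request:" as name(argument=value, ...) on one line, values as JSON. jog_arm: Moves the arm, as the interface text tells. Its arguments: {"type":"object","properties":{"targets":{"type":"array"},"jaw":{"type":"number"},"force":{"type":"number"}},"required":["targets"]}

```bash
mkdir -p pics; cat > h.py <<'E'
import numpy as np, cv2
from plant import manip, capture, calibration, masks_of
from scipy.spatial.transform import Rotation as Rn
def pts(depth,cal,mask=None):
    m=depth>0
    if mask is not None: m&=mask
    v,u=np.nonzero(m); z=depth[v,u]
    c=np.c_[(u-cal['cx'])*z/cal['fx'],(v-cal['cy'])*z/cal['fy'],z]
    return (c-cal['t'])@np.array(cal['R']),u,v
def save(n,p): cv2.imwrite('pics/'+n+'.png',p[:,:,::-1])
E
python3 - <<'E'
from h import *
s=manip.read_state(); print({k:np.round(v,3) for k,v in s.items()})
out=[]
for n in ['scene','top']:
    p,d=capture(n); out.append(p); c=calibration(n); print(n,np.round(-np.array(c['R']).T@c['t'],3)); 
    np.savez(n+'.npz',p=p,d=d)
    for l in ['module','clamp','jaw_left','jaw_right','turnbuckle']:
        for r in masks_of(n,l):
            P,u,v=pts(d,c,r['mask']); print(l,round(r['confidence'],2),r['bbox'],np.round(np.median(P,0),3),np.round(P.max(0),3),np.round(P.min(0),3),p[r['mask']].mean(0).round())
    save(n+'0',p)
E
```

```text
{'clock': np.float64(0.0), 'q': array([ 1.219,  0.435,  0.025,  1.574, -0.012,  1.134, -0.075]), 'dq': array([ 0.   ,  0.   , -0.001, -0.   ,  0.001,  0.002, -0.   ]), 'joint_efforts': array([-1.0000e-03, -6.6787e+01,  9.8400e-01, -3.1446e+01, -6.1000e-02,
        4.3000e-02,  0.0000e+00]), 'tcp_pos': array([ 0.154, -0.605,  0.191]), 'ee_rot': array([ 0.992,  0.124, -0.   , -0.001]), 'contact_force': array([ 0.299, -0.384, -0.575]), 'ft_torque': array([ 0.015, -0.018, -0.019]), 'finger_force': np.float64(0.0), 'width': np.float64(1.002)}
scene [1.207 0.513 1.087]
module 0.96 [214.8, 161.1, 252.3, 192.3] [ 0.421 -0.327  0.039] [ 0.463 -0.283  0.052] [ 0.348 -0.412 -0.004] [ 99.  49. 131.]
module 0.88 [254.9, 196.0, 296.4, 232.0] [ 0.463 -0.165  0.039] [ 0.508 -0.129  0.052] [ 0.401 -0.244 -0.002] [186. 111. 139.]
module 0.67 [191.1, 193.4, 232.0, 236.8] [ 0.56  -0.272  0.036] [ 0.583 -0.232  0.051] [ 0.497 -0.36  -0.006] [135. 143. 142.]
clamp 0.59 [212.2, 225.2, 409.6, 391.4] [0.624 0.06  0.012] [0.768 0.184 0.155] [ 0.414 -0.106 -0.005] [116. 126. 141.]
clamp 0.57 [161.2, 225.2, 182
[... 1172 characters left out ...]
.013] [0.769 0.184 0.159] [ 0.424 -0.089 -0.007] [120. 127. 142.]
jaw_left 0.61 [279.8, 160.4, 296.7, 253.5] [0.617 0.128 0.061] [0.751 0.145 0.114] [0.49  0.097 0.002] [ 75.  99. 150.]
jaw_left 0.38 [470.7, 188.7, 518.1, 244.0] [ 0.564 -0.451  0.036] [ 0.644 -0.393  0.052] [ 0.484 -0.525 -0.008] [190. 179.  79.]
jaw_right 0.96 [331.6, 156.1, 346.2, 247.3] [ 0.613 -0.035  0.062] [ 0.751 -0.001  0.118] [ 0.489 -0.05   0.002] [ 76. 102. 154.]
turnbuckle 0.86 [292.3, 213.6, 332.4, 263.1] [0.518 0.046 0.101] [0.608 0.102 0.159] [ 0.454 -0.003  0.   ] [135. 106. 109.]
turnbuckle 0.54 [412.2, 213.2, 451.4, 237.0] [ 0.545 -0.281  0.038] [ 0.578 -0.235  0.054] [ 0.516 -0.331 -0.002] [150. 156. 155.]
```

View pics/scene0.png

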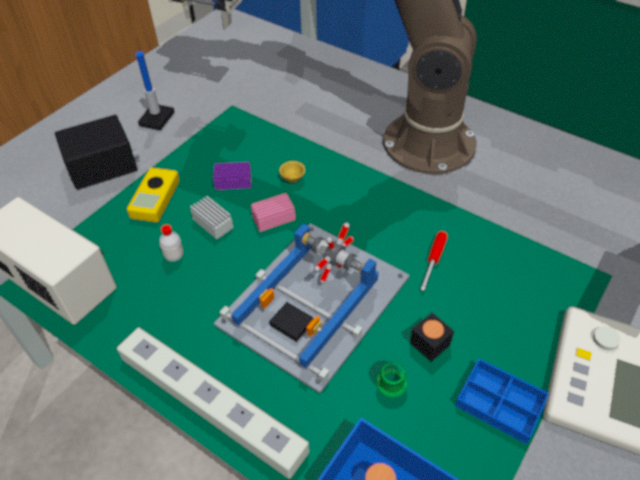

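View pics/top0.png

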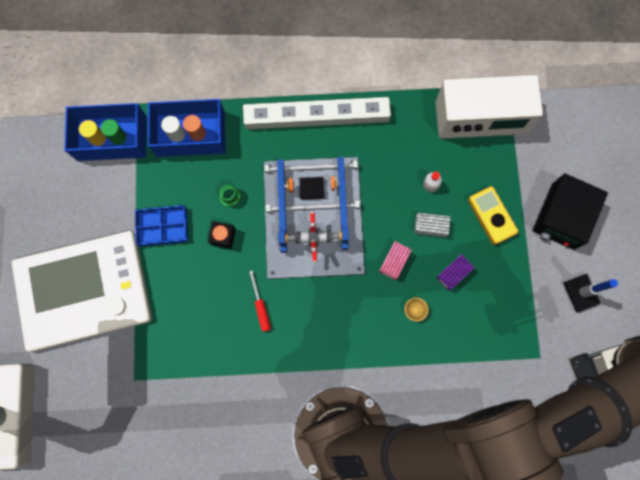

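```bash
python3 - <<'E'
from h import *
def rect(Q):
    r=cv2.minAreaRect(Q[:,:2].astype(np.float32)); return np.round(r[0],4),np.round(r[1],4),round(r[2],2)
for n in ['top','scene']:
    p,d=capture(n); c=calibration(n)
    ms=[r for r in masks_of(n,'module')]
    for r in ms:
        col=p[r['mask']].mean(0)
        P,u,v=pts(d,c,r['mask'])
        if np.ptp(col)<20 and np.median(P[:,1])<-.2:
            Q=P[(P[:,2]>.038)]; print(n,'module top',rect(Q),len(Q),np.median(Q[:,2]))
    P,u,v=pts(d,c)
    for l in ['jaw_left','jaw_right']:
        r=masks_of(n,l)[0]; P,u,v=pts(d,c,r['mask']); 
        Q=P[(abs(P[:,2]-.06)<.006)]; print(n,l,rect(Q),len(Q), np.median(Q,0).round(4))
        Q=P[(P[:,2]>.098)]; print('  nut',Q.mean(0).round(4),len(Q))
    r=masks_of(n,'clamp')[0]; P,u,v=pts(d,c,r['mask']); Q=P[abs(P[:,2]-.01)<.006]; print('plate',rect(Q),np.median(Q[:,2]))
    P,u,v=pts(d,c); col=p[v,u].astype(int)
    m=(abs(P[:,2]-.03)<.006)&(col.sum(1)<180)&(P[:,0]>.6)&(P[:,0]<.75)&(P[:,1]>-.02)&(P[:,1]<.12)
    print('rest',rect(P[m]),m.sum(),np.median(P[m],0))
    r=masks_of(n,'turnbuckle')[0]; P,u,v=pts(d,c,r['mask']);col=p[v,u].astype(int)
    red=(col[:,0]>col[:,1]+60); Q=P[red]; print('red',len(Q)); print(Q[Q[:,2]>.12].mean(0).round(4), Q[np.argmax(Q[:,2])].round(4))
E
```

```text
top module top (array([ 0.5482, -0.2829]), array([0.0875, 0.0508]), 78.9) 347 0.043824625245593295
top jaw_left (array([0.6196, 0.1194]), array([0.041 , 0.2567]), 89.78) 404 [0.6447 0.1297 0.0603]
  nut [0.5196 0.1296 0.1068] 96
top jaw_right (array([ 0.6204, -0.028 ]), array([0.0378, 0.2614]), 89.72) 451 [ 0.6459 -0.0373  0.0602]
  nut [ 0.5183 -0.0345  0.1067] 100
plate (array([0.5949, 0.0467]), array([0.2699, 0.3404]), 89.49) 0.010385629234194924
rest (array([0.673 , 0.0452]), array([0.0652, 0.0599]), 87.45) 430 [0.67276511 0.04587011 0.03043912]
red 144
[0.5071 0.0469 0.1328] [0.5321 0.0442 0.1494]Traceback (most recent call last):
  File "<stdin>", line 14, in <module>
IndexError: list index out of range
```

The scene picture shows the silver module at about (212,217), the pink and purple look-alikes at (273,212) and (233,176), and the clamp rest at (292,320). The top picture agrees: module (433,225), rest (311,187), upper spokes (313,235). Next I check the flux bottle's clearance and refine the module and clamp poses.

```bash
cat >> h.py <<'E'
def rows(pos,yaw,tilt=None):
    """normalised row to reach TCP pos, tool down with tool x at world yaw"""
    s=manip.read_state(); R0=Rn.from_quat(s['ee_rot'])
    R1=Rn.from_euler('z',yaw)*Rn.from_quat([1,0,0,0])
    return np.r_[R0.inv().apply(np.array(pos)-s['tcp_pos'])/.12,(R0.inv()*R1).as_rotvec()/np.pi].round(3)
E
python3 - <<'E'
from h import *
for n in ['scene','top']:
    p,d=capture(n); c=calibration(n)
    for l in ['flux_bottle','multimeter']:
        for r in masks_of(n,l)[:2]:
            P,u,v=pts(d,c,r['mask']); Q=P[P[:,2]>.02]; print(n,l,round(r['confidence'],2),np.round([Q.min(0),np.median(Q,0),Q.max(0)],3).tolist()); Q=P[P[:,2]>.07]; print(len(Q), len(Q) and Q.mean(0))
    for r in masks_of(n,'module'):
        P,u,v=pts(d,c,r['mask']); 
        if np.ptp(p[r['mask']].mean(0))<20 and np.median(P[:,1])<-.2:
            Q=P[(P[:,2]>.036)]; print(n,'module',cv2.minAreaRect(Q[:,:2].astype(np.float32)))
y=np.deg2rad(78.9)
print(rows([.548,-.283,.16],y))
E
```

```text
scene flux_bottle 0.64 [[0.655, -0.308, 0.02], [0.68, -0.283, 0.057], [0.696, -0.267, 0.094]]
103 [ 0.67520848 -0.2888689   0.08406201]
scene multimeter 0.79 [[0.49, -0.517, 0.02], [0.577, -0.446, 0.036], [0.652, -0.391, 0.048]]
0 0
scene module ((0.5503970980644226, -0.28239572048187256), (0.09306999295949936, 0.051970794796943665), 80.42899322509766)
top flux_bottle 0.5 [[0.647, -0.314, 0.021], [0.663, -0.289, 0.062], [0.694, -0.27, 0.098]]
71 [ 0.66867847 -0.29132813  0.08531743]
top multimeter 0.69 [[0.485, -0.514, 0.02], [0.564, -0.453, 0.036], [0.646, -0.393, 0.052]]
0 0
top multimeter 0.46 [[0.284, 0.178, 0.02], [0.324, 0.198, 0.025], [0.441, 0.226, 0.038]]
0 0
top module ((0.5487625598907471, -0.28197410702705383), (0.08883155137300491, 0.051020547747612), 79.88811492919922)
[ 3.846 -1.799  0.268  0.     0.    -0.359]
```

Request:
jog_arm(targets=[0.3, -0.15, 0, 0, 0, 0, 0.65, -0.3, 0, 0, 0, 0, 1, -0.46, 0, 0, 0, 0, 1, -0.46, 0, 0, 0, 0], jaw=0)

```text
clock: 1.95
tcp_pos: [0.2608, -0.5199, 0.1923]
ee_rot: [0.992, 0.127, 0.001, -0.0]
contact_force: [-1.5, -0.1, 1.1]
width: 1.0
finger_force: 0.0
```

Request:
jog_arm(targets=[0.3, -0.15, 0, 0, 0, 0, 0.65, -0.3, 0, 0, 0, 0, 1, -0.46, 0, 0, 0, 0, 1, -0.46, 0, 0, 0, 0])

```text
clock: 2.45
tcp_pos: [0.3626, -0.4371, 0.1922]
ee_rot: [0.992, 0.127, 0.001, -0.0]
contact_force: [-0.8, -0.0, 0.1]
width: 1.0
finger_force: 0.0
```

Request:
jog_arm(targets=[0.3, -0.15, 0, 0, 0, 0, 0.65, -0.3, 0, 0, 0, 0, 1, -0.46, 0, 0, 0, 0, 1, -0.46, 0, 0, 0, 0])

```text
clock: 2.95
tcp_pos: [0.4646, -0.3544, 0.192]
ee_rot: [0.992, 0.126, 0.001, -0.0]
contact_force: [0.2, -0.3, 0.1]
width: 1.003
finger_force: 0.0
```

Request:
jog_arm(targets=[0.3, -0.15, 0, 0, 0, -0.05, 0.5, -0.3, 0, 0, 0, -0.1, 0.7, -0.4, 0, 0, 0, -0.15, 0.7, -0.4, 0, 0, 0, -0.2, 0.7, -0.4, 0, 0, 0, -0.25, 0.7, -0.4, 0, 0, 0, -0.3, 0.7, -0.4, 0, 0, 0, -0.36, 0.7, -0.4, 0, 0, 0, -0.36])

```text
clock: 3.95
tcp_pos: [0.5304, -0.2916, 0.1919]
ee_rot: [0.772, 0.635, -0.0, 0.0]
contact_force: [-0.3, -0.1, 0.1]
width: 0.994
finger_force: 0.0
```

```bash
python3 - <<'E'
from h import *
s=manip.read_state(); print(s['clock'],s['tcp_pos'].round(4) if hasattr(s['tcp_pos'],'round') else s['tcp_pos'],s['q'])
p,d=capture('wrist'); c=calibration('wrist'); save('w1',p)
for r in masks_of('wrist','module'):
    P,u,v=pts(d,c,r['mask']); Q=P[P[:,2]>.038]; print(r['confidence'],r['bbox'],p[r['mask']].mean(0)); 
    if len(Q)>20: print(cv2.minAreaRect(Q[:,:2].astype(np.float32)),np.median(Q[:,2]))
y=np.deg2rad(79.9)
print(rows([.542,-.281,.1],y))
E
```

```text
3.95 [ 0.5304 -0.2916  0.1919] [ 0.67200172  0.43413939 -0.36994121  1.59873402  0.16892318  1.14070396
  0.06794078]
0.84 [305.9, 139.6, 373.8, 246.9] [202.17979127 213.29538267 213.75964579]
((0.5507810115814209, -0.28497520089149475), (0.08797403424978256, 0.048092953860759735), 79.80650329589844) 0.04527303139303614
0.8 [131.5, 30.6, 264.5, 132.3] [206.10899632 146.79761452 173.9564776 ]
((0.4565880298614502, -0.1745823323726654), (0.04799851402640343, 0.08806388825178146), 59.242427825927734) 0.045134386524805975
0.77 [138.1, 221.7, 258.9, 301.6] [115.97235421  66.92008639 153.24967603]
((0.42560556530952454, -0.3042844533920288), (0.09894666075706482, 0.09844228625297546), 71.41405487060547) 0.04428515047155247
[ 0.099  0.075  0.767 -0.     0.    -0.007]
```

Request:
jog_arm(targets=[0.05, 0.05, 0.3, 0, 0, -0.005, 0.09, 0.09, 0.65, 0, 0, -0.005, 0.09, 0.09, 0.9, 0, 0, -0.005, 0.09, 0.09, 0.9, 0, 0, -0.005])

```text
clock: 4.55
tcp_pos: [0.5423, -0.2807, 0.082]
ee_rot: [0.767, 0.641, -0.001, -0.002]
contact_force: [0.5, -0.0, 0.4]
width: 1.001
finger_force: 0.0
```

Request:
jog_arm(targets=[0, 0, 0.15, 0, 0, 0, 0, 0, 0.3, 0, 0, 0, 0, 0, 0.45, 0, 0, 0, 0, 0, 0.56, 0, 0, 0, 0, 0, 0.56, 0, 0, 0])

```text
clock: 5.18
tcp_pos: [0.5434, -0.2806, 0.0156]
ee_rot: [0.766, 0.642, -0.0, -0.001]
contact_force: [0.2, 0.6, 0.1]
width: 0.997
finger_force: 0.0
```

Request:
jog_arm(targets=[0, 0, 0, 0, 0, 0, 0, 0, 0, 0, 0, 0, 0, 0, 0, 0, 0, 0, 0, 0, 0, 0, 0, 0, 0, 0, 0, 0, 0, 0, 0, 0, 0, 0, 0, 0, 0, 0, 0, 0, 0, 0, 0, 0, 0, 0, 0, 0], jaw=255, force=25)

```text
clock: 6.18
tcp_pos: [0.5443, -0.2809, 0.0169]
ee_rot: [0.766, 0.642, -0.0, -0.0]
contact_force: [-0.1, -0.4, 0.5]
width: 0.181
finger_force: 0.0
```

```bash
python3 - <<'E'
from h import *
s=manip.read_state(); print(s['width'],s['finger_force'],s['tcp_pos'])
p,d=capture('scene'); c=calibration('scene')
save('s2',cv2.resize(p[130:290,120:340],None,fx=3,fy=3))
for r in masks_of('scene','module'):
    P,u,v=pts(d,c,r['mask']); Q=P[P[:,2]>.036]; print(r['confidence'],r['bbox'],p[r['mask']].mean(0),np.median(P,0))
p,d=capture('wrist'); save('w2',p)
E
```

```text
0.18108858069647196 0.0 [ 0.54427532 -0.28090263  0.01690528]
0.97 [188.6, 203.2, 230.6, 236.4] [130.61180905 136.05527638 135.05778894] [ 0.563867   -0.26217     0.03489768]
0.93 [251.9, 194.7, 296.4, 231.7] [186.68118628 113.35403151 141.21964782] [ 0.46303245 -0.16536641  0.03928186]
0.72 [226.4, 167.6, 252.9, 192.4] [ 92.5         53.45033113 121.37748344] [ 0.41739309 -0.30510572  0.02433372]
0.26 [421.4, 230.8, 443.0, 289.4] [187.83252427  47.0631068   41.30097087] [0.34133115 0.20325445 0.02132001]
```

View pics/s2.png

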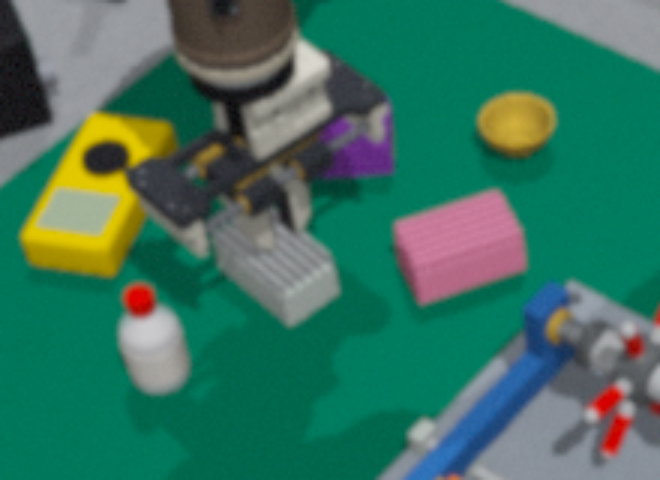

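View pics/w2.png

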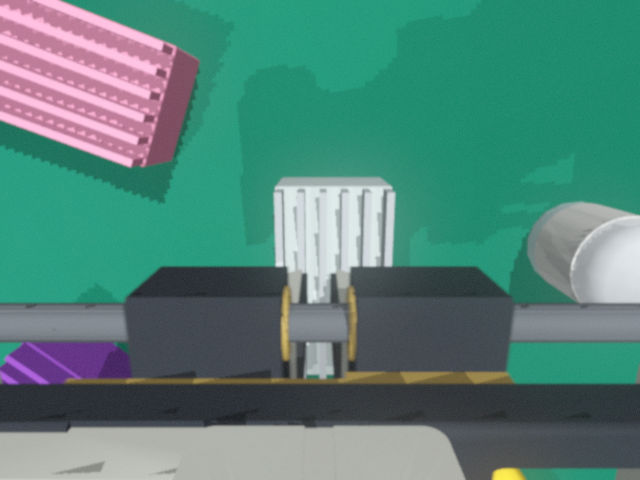

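```bash
python3 - <<'E'
from h import *
p,d=capture('scene'); c=calibration('scene'); R=np.array(c['R'])
for v in range(190,244,4):
    o=[]
    for u in range(190,236,5):
        z=d[v,u]; X=(np.array([(u-c['cx'])*z/c['fx'],(v-c['cy'])*z/c['fy'],z])-c['t'])@R; o.append('%4d,%4d,%4d'%tuple(X*1000))
    print(v,' | '.join(o))
for P in ([.544,-.281,.017],[.551,-.284,.045]):
    x=R@np.array(P)+c['t']; print(P,c['fx']*x[0]/x[2]+c['cx'],c['fy']*x[1]/x[2]+c['cy'])
s=manip.read_state(); print(s['clock'],s['width'],s['q'],s['contact_force'])
E
```

```text
190  499,-402,   5 |  594,-262, 159 |  584,-259, 152 |  569,-261, 139 |  564,-250, 142 |  556,-243, 138 |  543,-242, 129 |  446,-334,   0 |  440,-323,   0 |  435,-310,   4
194  608,-265, 157 |  573,-292, 113 |  578,-269, 130 |  579,-252, 140 |  572,-243, 140 |  557,-245, 126 |  462,-337,  -3 |  455,-327,  -3 |  450,-314,   0 |  445,-302,   2
198  517,-387,   0 |  510,-376,   0 |  588,-260, 131 |  580,-253, 129 |  570,-249, 122 |  540,-268,  86 |  526,-267,  75 |  466,-317,  -2 |  462,-304,   0 |  455,-293,   1
202  527,-378,   0 |  604,-259, 133 |  538,-326,  38 |  565,-275,  91 |  554,-271,  83 |  539,-272,  70 |  532,-263,  69 |  481,-303,   4 |  472,-295,   0 |  465,-285,   0
206  618,-261, 131 |  558,-323,  43 |  551,-313,  44 |  565,-278,  76 |  558,-269,  75 |  539,-274,  56 |  495,-308,   0 |  489,-297,   0 |  478,-292,  -6 |  478,-273,   4
210  549,-356,   2 |  568,-313,  44 |  561,-303,  44 |  553,-296,  41 |  558,-272,  59 |  538,-279,  38 |  532,-268,  40 |  500,-287,   0 |  491,-280,  -2 |  490,-263,   6
214  557,-349,   0 |  569,-315,  31 |  572,-293,  46 |  565,-284,  4
[... 880 characters left out ...]
  581,-245,  15 |  571,-240,   9 |  559,-236,   1 |  553,-226,   1 |  547,-215,   2
238  618,-291,   7 |  609,-285,   2 |  602,-276,   1 |  595,-266,   1 |  586,-260,  -3 |  582,-247,   0 |  573,-240,  -3 |  567,-230,  -1 |  564,-216,   3 |  557,-207,   3
242  621,-290,  -3 |  618,-276,   3 |  610,-268,   0 |  605,-257,   2 |  598,-248,   2 |  591,-239,   1 |  586,-227,   4 |  579,-219,   1 |  571,-210,   0 |  563,-203,  -2
[0.544, -0.281, 0.017] 214.15714215178937 217.53289140070962
[0.551, -0.284, 0.045] 209.42887064177177 210.6380149767799
6.375 0.022788781343592378 [ 0.61310444  0.62787098 -0.32936809  1.75886412  0.26838819  0.79906356
 -0.0216254 ] [ 0.15252861  0.39426966 -0.35607742]
```

Request:
jog_arm(targets=[0, 0, -0.2, 0, 0, 0, 0, 0, -0.5, 0, 0, 0, 0, 0, -0.8, 0, 0, 0, 0, 0, -0.8, 0, 0, 0, 0, 0, -0.8, 0, 0, 0])

```text
clock: 7.0
tcp_pos: [0.5439, -0.2809, 0.1125]
ee_rot: [0.766, 0.642, -0.0, -0.0]
contact_force: [-0.9, 0.6, -0.0]
width: 0.004
finger_force: 0.0
```

```bash
python3 - <<'E'
from h import *
s=manip.read_state(); T=s['tcp_pos']; print(s['clock'],T,s['width'])
p,d=capture('scene'); c=calibration('scene'); R=np.array(c['R'])
P,u,v=pts(d,c); m=(np.hypot(P[:,0]-T[0],P[:,1]-T[1])<.04)&(P[:,2]>.06)
Q=P[m]; o=np.argsort(Q[:,2])[:25]; print(np.c_[Q[o]*1000,u[m][o],v[m][o]].round())
x=R@T+c['t']; print('TCP px',c['fx']*x[0]/x[2]+c['cx'],c['fy']*x[1]/x[2]+c['cy'])
for r in masks_of('scene','module'):
    P,u,v=pts(d,c,r['mask']); Q=P[P[:,2]>.036]
    if np.ptp(p[r['mask']].mean(0))<20: print(r['bbox'],cv2.minAreaRect(Q[:,:2].astype(np.float32)))
save('s3',cv2.resize(p[110:270,120:320],None,fx=4,fy=3.75))
E
```

```text
7.0 [ 0.54390194 -0.28091528  0.11252109] 0.003585146156973584
[[ 542. -269.  147.  210.  179.]
 [ 545. -269.  149.  209.  179.]
 [ 540. -268.  150.  211.  178.]
 [ 553. -274.  150.  205.  180.]
 [ 547. -270.  151.  208.  179.]
 [ 539. -268.  151.  211.  177.]
 [ 544. -270.  151.  209.  178.]
 [ 543. -268.  152.  210.  178.]
 [ 549. -271.  152.  207.  179.]
 [ 551. -267.  152.  208.  180.]
 [ 552. -268.  153.  207.  180.]
 [ 536. -268.  153.  212.  176.]
 [ 539. -269.  154.  211.  176.]
 [ 544. -269.  155.  209.  177.]
 [ 555. -268.  155.  206.  180.]
 [ 543. -267.  155.  210.  177.]
 [ 553. -270.  155.  206.  179.]
 [ 536. -268.  155.  212.  175.]
 [ 541. -269.  155.  210.  176.]
 [ 548. -268.  156.  208.  178.]
 [ 550. -269.  156.  207.  178.]
 [ 547. -270.  156.  208.  177.]
 [ 535. -268.  157.  212.  174.]
 [ 531. -268.  157.  213.  173.]
 [ 545. -271.  157.  208.  176.]]
TCP px 208.0209281455193 188.63253168721798
[190.1, 194.9, 233.2, 236.0] ((0.5518337488174438, -0.28177985548973083), (0.09241533279418945, 0.05113806203007698), 80.17053985595703)
```

View pics/s3.png

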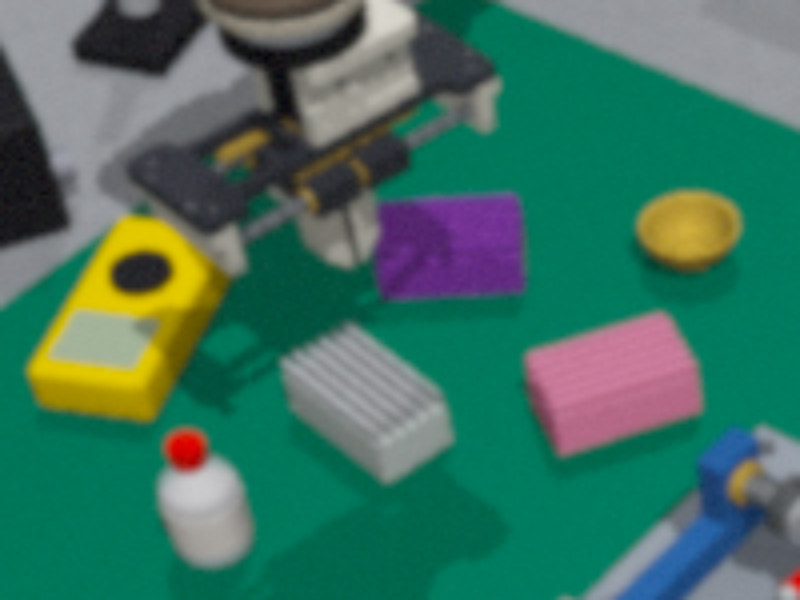

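The fingers closed just above the module without touching it: the crop shows the shut fingertips at about (345,265), and depth puts them some 35 mm above the reported TCP. I'll measure that offset and the gripper body before going again.

Request:
jog_arm(targets=[0, 0, 0, 0, 0, 0, 0, 0, 0, 0, 0, 0, 0, 0, 0, 0, 0, 0, 0, 0, 0, 0, 0, 0, 0, 0, 0, 0, 0, 0, 0, 0, 0, 0, 0, 0, 0, 0, 0, 0, 0, 0, 0, 0, 0, 0, 0, 0], jaw=0)

```text
clock: 8.1
tcp_pos: [0.5443, -0.2809, 0.113]
ee_rot: [0.766, 0.642, -0.0, 0.0]
contact_force: [1.0, -0.5, -0.9]
width: 0.828
finger_force: 0.0
```

```bash
python3 - <<'E'
from h import *
s=manip.read_state(); T=s['tcp_pos']; R0=Rn.from_quat(s['ee_rot']); print(s['clock'],T,s['width'])
for n in ['scene','top','wrist']:
    p,d=capture(n); c=calibration(n); 
    P,u,v=pts(d,c); L=R0.inv().apply(P-T)  # tool frame
    m=(abs(L[:,0])<.05)&(abs(L[:,1])<.13)&(L[:,2]<.02)&(L[:,2]>-.15)
    L=L[m]; print(n,len(L))
    for y in np.arange(-.12,.12,.01):
        q=L[(L[:,1]>=y)&(L[:,1]<y+.01)]
        if len(q)>3: k=np.sort(q[:,2]); print(' y %.3f z tip %.3f %.3f n %d x %.3f..%.3f'%(y,k[-1],k[-3],len(q),q[:,0].min(),q[:,0].max()))
    if n=='wrist': print(np.round(R0.inv().apply(-np.array(c['R']).T@c['t']-T),4)); save('w3',p)
E
```

```text
8.1 [ 0.54430958 -0.2809094   0.11295043] 0.8279696710293003
scene 2577
 y -0.100 z tip -0.125 -0.128 n 47 x -0.030..0.039
 y -0.090 z tip -0.098 -0.100 n 146 x -0.025..0.042
 y -0.080 z tip -0.100 -0.104 n 124 x -0.014..0.041
 y -0.070 z tip -0.103 -0.106 n 118 x -0.004..0.042
 y -0.060 z tip -0.042 -0.046 n 111 x 0.009..0.040
 y -0.050 z tip -0.035 -0.037 n 217 x -0.010..0.040
 y -0.040 z tip -0.033 -0.036 n 147 x -0.008..0.038
 y -0.030 z tip -0.113 -0.114 n 49 x 0.023..0.035
 y -0.020 z tip -0.111 -0.112 n 45 x 0.021..0.033
 y -0.010 z tip -0.111 -0.114 n 46 x 0.022..0.035
 y -0.000 z tip -0.109 -0.114 n 56 x -0.016..0.033
 y 0.010 z tip -0.112 -0.113 n 125 x -0.029..0.034
 y 0.020 z tip -0.109 -0.113 n 134 x -0.030..0.035
 y 0.030 z tip -0.032 -0.040 n 95 x -0.027..0.035
 y 0.040 z tip -0.039 -0.040 n 224 x -0.027..0.044
 y 0.050 z tip -0.046 -0.048 n 196 x -0.026..0.041
 y 0.060 z tip -0.104 -0.107 n 152 x -0.032..0.041
 y 0.070 z tip -0.106 -0.112 n 145 x -0.035..0.040
 y 0.080 z tip -0.098 -0.099 n 244 x -0.035..0.044
 y 0.090 z tip -0.124 -0.124 n 153 x -0.036..0.041
top 630
[... 1103 characters left out ...]
037
 y -0.050 z tip -0.034 -0.035 n 15308 x -0.011..0.037
 y -0.040 z tip -0.113 -0.113 n 8134 x 0.023..0.031
 y -0.030 z tip -0.112 -0.113 n 8093 x 0.023..0.032
 y -0.020 z tip -0.112 -0.113 n 7420 x 0.023..0.032
 y -0.010 z tip -0.113 -0.113 n 7686 x 0.021..0.031
 y -0.000 z tip -0.113 -0.113 n 7803 x 0.021..0.032
 y 0.010 z tip -0.112 -0.113 n 7374 x 0.021..0.031
 y 0.020 z tip -0.113 -0.113 n 8370 x 0.015..0.031
 y 0.030 z tip -0.113 -0.113 n 8087 x 0.017..0.031
 y 0.040 z tip -0.034 -0.034 n 16619 x -0.022..0.037
 y 0.050 z tip -0.040 -0.040 n 7043 x -0.003..0.037
 y 0.060 z tip -0.062 -0.066 n 915 x -0.003..0.037
 y 0.070 z tip -0.105 -0.106 n 6 x 0.036..0.036
[ 0.0654  0.0006 -0.1928]
```

View pics/w3.png

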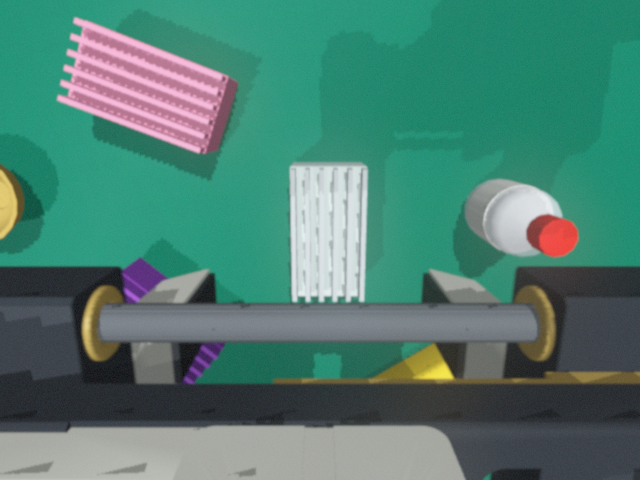

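The wrist picture shows the module centred between the open fingers, around (328,230), with the bottle to the right at (515,215). The true fingertips are 34 mm behind the reported TCP along tool z, and the body is offset the same way. I'll check the offset across the fingers while going down.

Request:
jog_arm(targets=[0, 0, 0.2, 0, 0, 0, 0, 0, 0.4, 0, 0, 0, 0, 0, 0.5, 0, 0, 0, 0, 0, 0.5, 0, 0, 0])

```text
clock: 8.75
tcp_pos: [0.5438, -0.2807, 0.0523]
ee_rot: [0.766, 0.642, -0.0, -0.001]
contact_force: [-1.1, -0.1, 0.1]
width: 0.999
finger_force: 0.0
```

```bash
python3 - <<'E'
from h import *
s=manip.read_state(); T=s['tcp_pos']; R0=Rn.from_quat(s['ee_rot']); print(s['clock'],T,s['width'],Rn.from_quat(s['ee_rot']).as_matrix()[:2,0])
p,d=capture('wrist'); c=calibration('wrist'); P,u,v=pts(d,c); L=R0.inv().apply(P-T)
for a,b in ((-.05,-.032),(-.06,-.045)):
  for sg in (-1,1):
    q=L[(L[:,2]>a)&(L[:,2]<b)&(L[:,1]*sg>.03)&(abs(L[:,1])<.08)&(abs(L[:,0])<.03)]; print(sg,len(q),np.percentile(q,[1,50,99],axis=0).round(4).tolist() if len(q) else '')
M=L[(L[:,2]>.0)&(abs(L[:,1])<.03)]
for r in masks_of('wrist','module'):
    q,_,_=pts(d,c,r['mask']); print(r['bbox'],p[r['mask']].mean(0).round()); q=R0.inv().apply(q[q[:,2]>.04]-T); print(q.min(0),q.max(0))
E
```

```text
8.75 [ 0.54382566 -0.28071723  0.05232735] 0.998635937273377 [0.1744542  0.98466523]
-1 683 [[-0.0016, -0.0597, -0.0499], [0.0096, -0.0468, -0.044], [0.0113, -0.0443, -0.0357]]
1 675 [[-0.0017, 0.0468, -0.0499], [0.0095, 0.0492, -0.0441], [0.0111, 0.0622, -0.0358]]
-1 946 [[0.0015, -0.061, -0.0599], [0.0106, -0.0498, -0.0529], [0.0113, -0.0444, -0.0452]]
1 929 [[0.0011, 0.0467, -0.0598], [0.0106, 0.0522, -0.0529], [0.0112, 0.0634, -0.0451]]
[1.5, 0.0, 218.3, 160.4] [206. 144. 172.]
[ 0.05073998 -0.14736274  0.00394382] [ 0.11952276 -0.05480373  0.01254966]
[278.0, 171.8, 382.8, 349.0] [198. 209. 210.]
[-0.04777948 -0.01610395  0.00413359] [0.04073145 0.03212226 0.01231375]
[105.4, 292.1, 214.0, 386.6] [69. 42. 96.]
[-0.00978195 -0.0470262  -0.13497877] [ 0.0291491  -0.01929184 -0.06379699]
```

Request:
jog_arm(targets=[-0.03, 0, 0.15, 0, 0, 0, -0.03, 0, 0.3, 0, 0, 0, -0.03, 0, 0.45, 0, 0, 0, -0.03, 0, 0.58, 0, 0, 0, -0.03, 0, 0.58, 0, 0, 0])

```text
clock: 9.48
tcp_pos: [0.5425, -0.2839, -0.0185]
ee_rot: [0.766, 0.643, -0.001, -0.001]
contact_force: [-0.1, 0.3, 0.8]
width: 1.001
finger_force: 0.0
```

Request:
jog_arm(targets=[0, 0, 0, 0, 0, 0, 0, 0, 0, 0, 0, 0, 0, 0, 0, 0, 0, 0, 0, 0, 0, 0, 0, 0, 0, 0, 0, 0, 0, 0, 0, 0, 0, 0, 0, 0, 0, 0, 0, 0, 0, 0, 0, 0, 0, 0, 0, 0], jaw=255, force=25)

```text
clock: 10.48
tcp_pos: [0.5445, -0.2846, -0.0162]
ee_rot: [0.766, 0.642, 0.0, 0.001]
contact_force: [3.9, -0.5, 5.0]
width: 0.543
finger_force: 25.0
```

Request:
jog_arm(targets=[0, 0, -0.05, 0, 0, 0, 0, 0, -0.2, 0, 0, 0, 0, 0, -0.4, 0, 0, 0, 0, 0, -0.6, 0, 0, 0, 0, 0, -0.8, 0, 0, 0, 0, 0, -0.95, 0, 0, 0, 0, 0, -0.95, 0, 0, 0])

```text
clock: 11.35
tcp_pos: [0.5444, -0.2848, 0.099]
ee_rot: [0.766, 0.642, 0.0, 0.001]
contact_force: [-0.1, 0.4, -3.6]
width: 0.549
finger_force: 25.0
```

```bash
python3 - <<'E'
from h import *
s=manip.read_state(); T=s['tcp_pos']; R0=Rn.from_quat(s['ee_rot']); print(s['clock'],T,s['width'],s['contact_force'],s['finger_force'])
p,d=capture('wrist'); c=calibration('wrist')
for r in masks_of('wrist','module'):
    q,_,_=pts(d,c,r['mask']); print(r['bbox'],p[r['mask']].mean(0).round()); q=R0.inv().apply(q-T); q=q[(q[:,2]<.05)&(q[:,2]>-.08)]; 
    if len(q)>20: print(np.percentile(q,[1,50,99],axis=0).round(4).tolist(), cv2.minAreaRect(q[:,:2].astype(np.float32)))
p,d=capture('top'); c=calibration('top')
# clamp
def rect(Q): return cv2.minAreaRect(Q[:,:2].astype(np.float32))
r=masks_of('top','clamp')[0]; P,u,v=pts(d,c,r['mask']); Q=P[abs(P[:,2]-.01)<.005]; print('plate',rect(Q))
for l in ['jaw_left','jaw_right']:
    r=masks_of('top',l)[0]; P,u,v=pts(d,c,r['mask']); Q=P[(P[:,2]>.054)]; Q=Q[abs(Q[:,1]-np.median(Q[:,1]))<.02]
    k=np.polyfit(Q[:,0],Q[:,1],1); print(l,k,np.polyval(k,.6))
P,u,v=pts(d,c); col=p[v,u].astype(int)
m=(abs(P[:,2]-.03)<.006)&(col.sum(1)<180)&(P[:,0]>.6)&(P[:,0]<.75)&(P[:,1]>-.02)&(P[:,1]<.12)
print('rest',rect(P[m]),m.sum(),np.median(P[m],0))
m=(P[:,2]>.05)&(col[:,0]>col[:,2]+60)&(P[:,0]>.62)&(P[:,0]<.74)&(P[:,1]>-.04)&(P[:,1]<.13)
for a in (m&(P[:,1]<.045),m&(P[:,1]>.045)): print('pad',a.sum(),P[a].min(0),P[a].max(0),P[a].mean(0))
m=(P[:,2]>.075)&(P[:,0]>.43)&(P[:,0]<.6)&(abs(P[:,1]-.046)<.02)&(col[:,0]>col[:,1]+50)
print('red',m.sum()); o=np.argsort(P[m][:,0]); print((P[m][o][::max(1,m.sum()//25)]*1000).round().tolist())
E
```

```text
11.35 [ 0.54438086 -0.28476609  0.09895082] 0.5487743088345074 [-0.06267603  0.39389645 -3.57135829] 24.9983212351799
[241.9, 176.7, 395.1, 377.9] [185. 195. 196.]
[[-0.0264, -0.0237, -0.0613], [0.0226, -0.0003, -0.0499], [0.0456, 0.0234, -0.0215]] ((0.008739277720451355, 0.00044459663331508636), (0.056156549602746964, 0.07416928559541702), 89.90957641601562)
[40.0, 1.1, 230.2, 147.0] [210. 148. 176.]
[122.5, 260.1, 138.0, 268.4] [ 89.  66. 126.]
plate ((0.5957739353179932, 0.04689036309719086), (0.27057600021362305, 0.34724220633506775), 89.55201721191406)
jaw_left [0.0040547  0.12677966] 0.1292124813479774
jaw_right [-0.01387583 -0.02776901] -0.0360945110363356
rest ((0.6731449961662292, 0.0451359748840332), (0.06527502089738846, 0.05941284820437431), 87.63440704345703) 413 [0.67218125 0.0455838  0.03021991]
pad 48 [ 0.65647427 -0.0235526   0.05274021] [ 0.6915469  -0.00922556  0.07343542] [ 0.67408559 -0.01491076  0.06617606]
pad 54 [0.65902351 0.09815315 0.05136025] [0.69439279 0.11196421 0.07558542] [0.67412318 0.10419503 0.06530299]
red 145
[[458.0, 47.0, 80.0], [461.0, 42.0, 75.0], [466.0, 42.0, 77.0], [469.0, 44.0, 79.0], [471.0, 52.0, 82.0], [474.0, 46.0, 81.0], [476.0, 44.0, 82.0], [480.0, 49.0, 80.0], [482.0, 42.0, 133.0], [487.0, 45.0, 124.0], [489.0, 50.0, 127.0], [493.0, 52.0, 121.0], [496.0, 52.0, 122.0], [500.0, 52.0, 115.0], [526.0, 48.0, 116.0], [528.0, 43.0, 121.0], [530.0, 43.0, 122.0], [532.0, 53.0, 130.0], [533.0, 49.0, 145.0], [556.0, 50.0, 105.0], [559.0, 50.0, 104.0], [562.0, 47.0, 102.0], [564.0, 44.0, 106.0], [567.0, 52.0, 105.0], [570.0, 46.0, 104.0], [572.0, 41.0, 94.0], [575.0, 43.0, 106.0], [577.0, 46.0, 109.0], [581.0, 46.0, 104.0]]
```

Request:
jog_arm(targets=[0.2, 0.06, 0, 0, 0, -0.01, 0.5, 0.15, 0, 0, 0, -0.03, 0.8, 0.25, 0, 0, 0, -0.053, 0.98, 0.3, 0, 0, 0, -0.053, 0.98, 0.3, 0, 0, 0, -0.053])

```text
clock: 12.28
tcp_pos: [0.6005, -0.1719, 0.0972]
ee_rot: [0.709, 0.705, 0.0, -0.0]
contact_force: [0.1, -0.6, -2.9]
width: 0.542
finger_force: 25.0
```

```bash
python3 - <<'E'
from h import *
s=manip.read_state(); print(s['tcp_pos']); print(rows([.677,.046,.099],np.deg2rad(89.5)))
E
```

```text
[ 0.60045741 -0.17194004  0.09716269]
[ 1.82e+00  6.26e-01 -1.30e-02  0.00e+00 -0.00e+00  1.00e-03]
```

Request:
jog_arm(targets=[0.2, 0.1, 0, 0, 0, 0, 0.5, 0.2, 0, 0, 0, 0, 0.75, 0.4, 0, 0, 0, 0, 0.91, 0.62, 0, 0, 0, 0, 0.91, 0.62, 0, 0, 0, 0])

```text
clock: 12.9
tcp_pos: [0.6762, -0.0649, 0.0969]
ee_rot: [0.71, 0.704, 0.0, -0.0]
contact_force: [-1.0, -0.1, -2.7]
width: 0.544
finger_force: 25.0
```

Request:
jog_arm(targets=[0.2, 0, 0, 0, 0, 0, 0.5, 0, 0, 0, 0, 0, 0.75, 0, 0, 0, 0, 0, 0.9, 0, 0, 0, 0, 0, 0.9, 0, 0, 0, 0, 0, 0.9, 0, 0, 0, 0, 0])

```text
clock: 13.65
tcp_pos: [0.676, 0.0392, 0.0971]
ee_rot: [0.711, 0.703, -0.001, 0.001]
contact_force: [0.8, -1.1, -3.6]
width: 0.541
finger_force: 25.0
```

```bash
python3 - <<'E'
from h import *
s=manip.read_state(); T=s['tcp_pos'];R0=Rn.from_quat(s['ee_rot']);print(s['tcp_pos'],s['contact_force']); print(rows([.677,.046,.099],np.deg2rad(89.5)))
p,d=capture('wrist'); c=calibration('wrist'); P,u,v=pts(d,c); col=p[v,u].astype(int)
m=(P[:,2]>.045)&(P[:,2]<.07)&(col[:,0]>col[:,2]+70)&(col[:,0]>col[:,1]+30); 
for a in (m&(P[:,1]<.045),m&(P[:,1]>.045)): print('pad',a.sum(), a.sum() and np.percentile(P[a],[2,50,98],axis=0).round(4).tolist())
for l in ('jaw_left','jaw_right'):
    for r in masks_of('wrist',l)[:1]:
        q,_,_=pts(d,c,r['mask']); q=q[(abs(q[:,2]-.06)<.003)&(q[:,0]>.66)]; print(l,len(q),r['bbox'],len(q) and np.percentile(q,[2,50,98],axis=0).round(4).tolist())
save('w4',p)
E
```

```text
[0.67596484 0.03922466 0.09714669] [ 0.84961005 -1.10556466 -3.57411743]
[ 0.057  0.008 -0.016 -0.     0.001 -0.001]
pad 284 [[0.55, 0.0402, 0.0454], [0.5587, 0.0431, 0.0535], [0.567, 0.0449, 0.0636]]
pad 1584 [[0.5494, 0.0454, 0.0459], [0.6673, 0.0987, 0.0671], [0.6926, 0.1046, 0.0689]]
jaw_left 6649 [0.0, 52.1, 459.6, 157.1] [[0.6619, 0.1084, 0.058], [0.704, 0.1283, 0.0601], [0.7497, 0.1372, 0.0616]]
jaw_right 213 [11.4, 348.7, 396.4, 387.5] [[0.7175, -0.0468, 0.0581], [0.7202, -0.0406, 0.0603], [0.7244, -0.0312, 0.0613]]
```

View pics/w4.png

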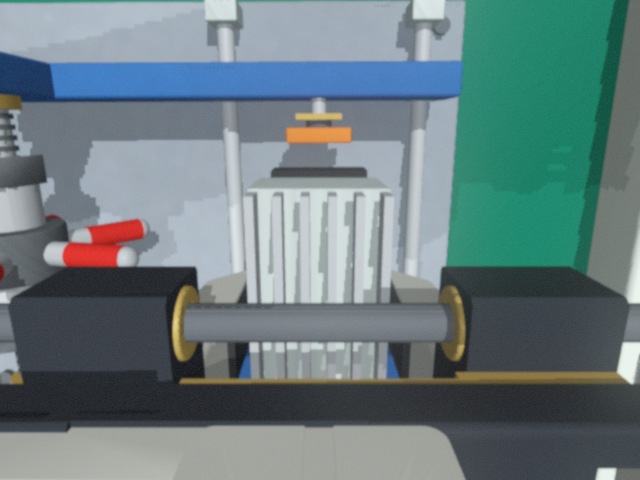

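The wrist picture shows the held module (centre column 318) lined up with the orange left pad at (318,135) and the rest edge at (318,172). Red spokes show at (100,245).

Request:
jog_arm(targets=[0.05, 0, 0.1, 0, 0, 0, 0.05, 0, 0.25, 0, 0, 0, 0.05, 0, 0.4, 0, 0, 0, 0.05, 0, 0.5, 0, 0, 0, 0.05, 0, 0.58, 0, 0, 0, 0.05, 0, 0.65, 0, 0, 0, 0.05, 0, 0.68, 0, 0, 0, 0.05, 0, 0.68, 0, 0, 0])

```text
clock: 14.8
tcp_pos: [0.676, 0.0476, 0.0157]
ee_rot: [0.71, 0.704, -0.0, 0.0]
contact_force: [-0.2, -0.4, -2.6]
width: 0.542
finger_force: 25.0
```

Request:
jog_arm(targets=[-0.015, 0, 0.01, 0, 0, 0, -0.015, 0, 0.02, 0, 0, 0, -0.015, 0, 0.02, 0, 0, 0])

```text
clock: 15.18
tcp_pos: [0.6764, 0.0454, 0.0139]
ee_rot: [0.71, 0.704, 0.0, 0.0]
contact_force: [-1.9, -1.5, 1.3]
width: 0.544
finger_force: 25.0
```

Resting lightly, so I release and go straight up.

Request:
jog_arm(targets=[0, 0, 0, 0, 0, 0, 0, 0, 0, 0, 0, 0, 0, 0, 0, 0, 0, 0, 0, 0, 0, 0, 0, 0, 0, 0, 0, 0, 0, 0, 0, 0, 0, 0, 0, 0, 0, 0, 0, 0, 0, 0], jaw=0)

```text
clock: 16.05
tcp_pos: [0.676, 0.0458, 0.0133]
ee_rot: [0.71, 0.704, -0.0, 0.0]
contact_force: [-0.4, -1.1, -0.1]
width: 0.999
finger_force: 0.0
```

Request:
jog_arm(targets=[0, 0, -0.1, 0, 0, 0, 0, 0, -0.3, 0, 0, 0, 0, 0, -0.6, 0, 0, 0, 0, 0, -0.95, 0, 0, 0, 0, 0, -0.95, 0, 0, 0])

```text
clock: 16.68
tcp_pos: [0.6786, 0.0467, 0.1323]
ee_rot: [0.71, 0.704, 0.003, 0.002]
contact_force: [0.3, 0.2, 0.1]
width: 0.999
finger_force: 0.0
```

```bash
python3 - <<'E'
from h import *
s=manip.read_state(); print(s['clock'],s['tcp_pos'],s['width'])
for n in ('wrist','scene'):
    p,d=capture(n); c=calibration(n)
    for r in masks_of(n,'module'):
        P,u,v=pts(d,c,r['mask']); 
        if np.ptp(p[r['mask']].mean(0))<25 and np.median(P[:,1])>-.05:
            Q=P[(P[:,2]>.070)&(P[:,2]<.085)]; print(n,r['bbox'],len(Q), len(Q) and (cv2.minAreaRect(Q[:,:2].astype(np.float32)),np.median(Q[:,2]),Q[:,2].std()))
    P,u,v=pts(d,c);col=p[v,u].astype(int)
    m=(P[:,2]>.045)&(P[:,2]<.08)&(P[:,0]>.63)&(P[:,0]<.72)&(P[:,1]>-.03)&(P[:,1]<.13)&(col[:,0]>col[:,2]+70)&(col[:,0]>col[:,1]+30)
    for a in (m&(P[:,1]<.045),m&(P[:,1]>.045)): print('pad',a.sum(), a.sum() and np.percentile(P[a],[2,50,98],axis=0).round(4).tolist())
    m=(P[:,2]>.03)&(P[:,2]<.17)&(P[:,0]>.43)&(P[:,0]<.6)&(abs(P[:,1]-.046)<.015)&(col[:,0]>col[:,1]+60)&(col[:,0]>col[:,2]+60)
    Q=P[m]; th=np.arctan2(Q[:,0]-.5205,Q[:,2]-.085); rr=np.hypot(Q[:,0]-.5205,Q[:,2]-.085); k=(rr>.04)&(rr<.075)
    print('spoke angle mod 60 hist',np.histogram(np.mod(th[k],np.pi/3),bins=12,range=(0,np.pi/3))[0], np.angle(np.exp(6j*th[k]).mean())/6)
    b=np.histogram(th[k],bins=24,range=(-3.14,3.14))[0]; print(b)
E
```

```text
16.675 [0.67863154 0.04666563 0.13233738] 0.9988536343058967
wrist [271.2, 160.4, 354.2, 303.4] 4133 (((0.6751706004142761, 0.04580482468008995), (0.08700642734766006, 0.04813400283455849), 89.38153839111328), np.float64(0.07289877957125902), np.float64(0.0007294830890095125))
pad 0 0
pad 743 [[0.6596, 0.0967, 0.0637], [0.6748, 0.1008, 0.0653], [0.6911, 0.1045, 0.0668]]
spoke angle mod 60 hist [   0   17 1156  353  141   29    0    0    0    0    0    0] 0.2523877215065438
[  0   0   0   0   0   0   0   0   0   0   0   0   3 255   0   0 641 176
   0   0 523  98   0   0]
scene [266.8, 289.5, 315.5, 336.0] 577 (((0.6765997409820557, 0.047729287296533585), (0.08764516562223434, 0.050862867385149), 89.85967254638672), np.float64(0.07398771680956416), np.float64(0.0022169569686701506))
pad 60 [[0.681, -0.0228, 0.0466], [0.6889, -0.0111, 0.0608], [0.6945, -0.008, 0.07]]
pad 135 [[0.6612, 0.093, 0.047], [0.6814, 0.1052, 0.0648], [0.6949, 0.1123, 0.0701]]
spoke angle mod 60 hist [ 3 34 66 41 69 38  2  0  0  0  0  1] 0.3067356075864429
[ 5  1  0  0  0 43  0  0  0 60  2  0  1 25  0  0 41 11  0  1 54 10  0  0]
```

Module stands at (0.675, 0.046), square and released; spoke angle a≈0.27. Next I shut the fingers, turn the tool a quarter turn, and go behind the rear upper spoke.

Request:
jog_arm(targets=[0, -0.1, -0.06, 0, 0, 0.05, 0, -0.25, -0.08, 0, 0, 0.1, 0, -0.4, -0.08, 0, 0, 0.15, 0, -0.55, -0.08, 0, 0, 0.2, 0, -0.7, -0.08, 0, 0, 0.25, 0, -0.85, -0.08, 0, 0, 0.3, 0, -1, -0.08, 0, 0, 0.35, 0, -1, -0.08, 0, 0, 0.4, 0, -1, -0.08, 0, 0, 0.45, 0, -1, -0.08, 0, 0, 0.5, 0, -1, -0.08, 0, 0, 0.5], jaw=255)

```text
clock: 18.25
tcp_pos: [0.5553, 0.0468, 0.136]
ee_rot: [1.0, -0.004, -0.001, 0.0]
contact_force: [-0.1, 0.5, 0.0]
width: 0.002
finger_force: 0.0
```

```bash
python3 - <<'E'
from h import *
s=manip.read_state(); print(s['clock'],s['tcp_pos'],s['q'],s['contact_force']); print(rows([.44,.0465,.142],-.008))
E
```

```text
18.25 [0.55531462 0.04682543 0.13604743] [-0.11873176  0.3846065  -0.08220289  1.80453989  0.03802055  0.95578428
 -1.79549511] [-0.1267622   0.53505604  0.0049622 ]
[-0.961  0.01  -0.048  0.     0.001  0.   ]
```

Request:
jog_arm(targets=[-0.2, 0, -0.04, 0, 0, 0, -0.5, 0, -0.04, 0, 0, 0, -0.8, 0, -0.04, 0, 0, 0, -0.96, 0, -0.04, 0, 0, 0, -0.96, 0, 0.1, 0, 0, 0, -0.96, 0, 0.25, 0, 0, 0, -0.96, 0, 0.4, 0, 0, 0, -0.96, 0, 0.4, 0, 0, 0])

```text
clock: 19.25
tcp_pos: [0.4395, 0.0476, 0.0877]
ee_rot: [1.0, -0.003, -0.002, 0.0]
contact_force: [0.5, 0.6, 0.5]
width: 0.002
finger_force: 0.0
```

```bash
cat >> h.py <<'E'
def look():
    s=manip.read_state(); print(round(s['clock'],2),np.round(s['tcp_pos'],4),np.round(s['contact_force'],1))
    p,d=capture('wrist'); c=calibration('wrist'); P,u,v=pts(d,c);col=p[v,u].astype(int)
    red=(col[:,0]>col[:,1]+60)&(col[:,0]>col[:,2]+60)&(P[:,0]>.43)&(P[:,0]<.6)&(abs(P[:,1]-.046)<.015)&(P[:,2]>.03)&(P[:,2]<.17)
    Q=P[red]; th=np.arctan2(Q[:,0]-.5205,Q[:,2]-.085); rr=np.hypot(Q[:,0]-.5205,Q[:,2]-.085); k=(rr>.04)&(rr<.075); th=th[k]
    for i in range(-2,4):
        pass
    h,e=np.histogram(th,bins=30,range=(-np.pi,np.pi)); print('spokes',[(round(float(e[i]),2),int(h[i])) for i in range(30) if h[i]>15], 'a mod60:',round(float(np.angle(np.exp(6j*th).mean())/6),3) if len(th) else None)
    m=(P[:,2]>.045)&(P[:,2]<.08)&(P[:,0]>.64)&(P[:,0]<.71)&(P[:,1]>-.03)&(P[:,1]<.13)&(col[:,0]>col[:,2]+70)&(col[:,0]>col[:,1]+30)
    for a in (m&(P[:,1]<.045),m&(P[:,1]>.045)): print('pad',a.sum(), a.sum() and np.percentile(P[a],[2,50,98],axis=0).round(4).tolist())
    for l in ('jaw_left','jaw_right'):
        for r in masks_of('wrist',l)[:1]:
            q,_,_=pts(d,c,r['mask']); q=q[(abs(q[:,2]-.06)<.003)&(q[:,0]>.6)]; print(l,len(q),len(q) and np.percentile(q[:,1],[5,50,95]).round(4))
    for r in masks_of('wrist','module')[:1]:
        q,_,_=pts(d,c,r['mask']); q=q[abs(q[:,2]-.075)<.008]
        if len(q): print('module',cv2.minAreaRect(q[:,:2].astype(np.float32)),len(q))
    return p
E
python3 - <<'E'
from h import *
save('w5',look())
E
```

```text
19.25 [0.4395 0.0476 0.0877] [0.5 0.6 0.5]
spokes [(-1.88, 64), (-0.84, 248), (-0.63, 1338), (0.0, 231), (0.21, 1357)] a mod60: 0.343
pad 0 0
pad 0 0
jaw_left 0 0
jaw_right 0 0
```

View pics/w5.png

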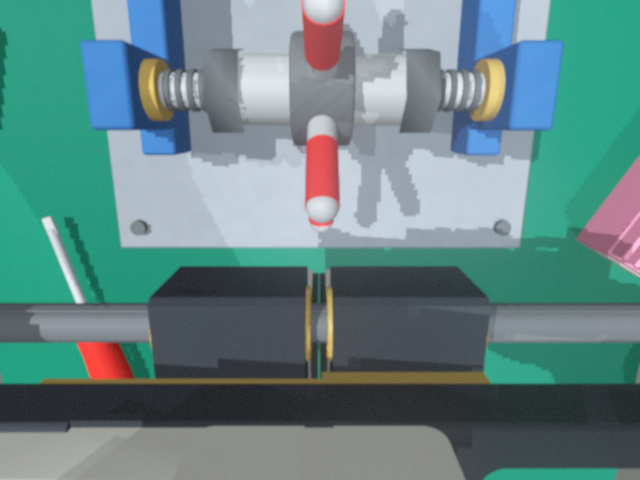

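The wrist picture shows the finger pair (column 318) behind the rear spoke, whose tip is at (322,210). Pushing it away now, slowly.

Request:
jog_arm(targets=[0.06, 0, 0, 0, 0, 0, 0.12, 0, 0, 0, 0, 0, 0.17, 0, 0, 0, 0, 0, 0.22, 0, 0, 0, 0, 0, 0.27, 0, 0, 0, 0, 0, 0.32, 0, 0, 0, 0, 0, 0.37, 0, 0, 0, 0, 0, 0.42, 0, 0, 0, 0, 0])

```text
clock: 20.45
tcp_pos: [0.4867, 0.0468, 0.0878]
ee_rot: [1.0, -0.004, -0.004, 0.001]
contact_force: [-10.1, -1.6, 8.4]
width: 0.007
finger_force: 5.5
```

Request:
jog_arm(targets=[0.05, 0, 0, 0, 0, 0, 0.1, 0, 0, 0, 0, 0, 0.14, 0, 0, 0, 0, 0, 0.18, 0, 0, 0, 0, 0, 0.18, 0, 0, 0, 0, 0])

```text
clock: 21.08
tcp_pos: [0.5102, 0.0462, 0.0883]
ee_rot: [1.0, -0.005, -0.003, 0.001]
contact_force: [-8.2, -3.2, 7.0]
width: 0.009
finger_force: 5.9
```

```bash
python3 - <<'E'
from h import *
look()
E
```

```text
21.07 [0.5102 0.0462 0.0883] [-8.2 -3.2  7. ]
spokes [(-0.84, 65), (0.0, 68), (0.21, 353), (0.84, 546), (1.05, 1136)] a mod60: 0.055
pad 0 0
pad 0 0
jaw_left 3022 [0.1164 0.1242 0.1325]
jaw_right 2897 [-0.0427 -0.0344 -0.0267]
```

Request:
jog_arm(targets=[0.03, 0, 0, 0, 0, 0, 0.06, 0, 0, 0, 0, 0, 0.09, 0, 0, 0, 0, 0, 0.12, 0, 0, 0, 0, 0])

```text
clock: 21.78
tcp_pos: [0.5223, 0.0461, 0.0872]
ee_rot: [1.0, -0.004, -0.005, 0.001]
contact_force: [-12.3, -1.8, -1.0]
width: 0.003
finger_force: 6.9
```

```bash
python3 - <<'E'
from h import *
look()
p,d=capture('scene'); c=calibration('scene'); P,u,v=pts(d,c);col=p[v,u].astype(int)
m=(P[:,2]>.045)&(P[:,2]<.08)&(P[:,0]>.63)&(P[:,0]<.72)&(P[:,1]>-.03)&(P[:,1]<.13)&(col[:,0]>col[:,2]+70)&(col[:,0]>col[:,1]+30)
for a in (m&(P[:,1]<.045),m&(P[:,1]>.045)): print('pad',a.sum(), a.sum() and np.percentile(P[a],[2,50,98],axis=0).round(4).tolist())
save('s6',cv2.resize(p[220:380,210:410],None,fx=4,fy=3.75))
E
```

```text
21.77 [0.5223 0.0461 0.0872] [-12.3  -1.8  -1. ]
spokes [(-0.63, 64), (0.21, 68), (0.42, 62), (1.26, 1610)] a mod60: 0.323
pad 0 0
pad 0 0
jaw_right 3865 [-0.0412 -0.0329 -0.0252]
pad 96 [[0.6593, -0.0174, 0.053], [0.6784, -0.0071, 0.0662], [0.6931, -0.0028, 0.0702]]
pad 128 [[0.6615, 0.0932, 0.0471], [0.6816, 0.0994, 0.0645], [0.6946, 0.1065, 0.0718]]
```

View pics/s6.png

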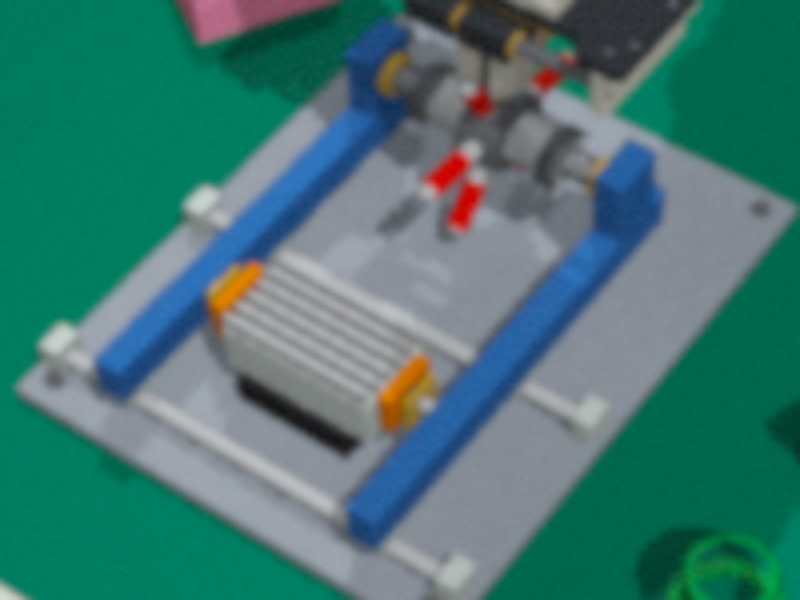

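The crop shows both orange pads close to the module (about (235,290) and (405,390)) but not yet squeezed. The torque now is about 0.43 N m, which is drag only, with a≈1.5. I'll regrip behind the next spoke.

Request:
jog_arm(targets=[-0.04, 0, 0, 0, 0, 0, -0.04, 0, -0.2, 0, 0, 0, -0.04, 0, -0.45, 0, 0, 0, -0.25, 0, -0.45, 0, 0, 0, -0.45, 0, -0.45, 0, 0, 0, -0.6, 0, -0.45, 0, 0, 0, -0.6, 0, -0.25, 0, 0, 0, -0.6, 0, -0.05, 0, 0, 0, -0.6, 0, 0, 0, 0, 0, -0.6, 0, 0, 0, 0, 0])

```text
clock: 23.28
tcp_pos: [0.4555, 0.0479, 0.0891]
ee_rot: [1.0, -0.004, -0.0, -0.0]
contact_force: [0.6, 0.5, 0.1]
width: 0.009
finger_force: 0.0
```

```bash
python3 - <<'E'
from h import *
look()
E
```

```text
23.27 [0.4555 0.0479 0.0891] [0.6 0.5 0.1]
spokes [(-1.68, 217), (-0.63, 1488), (0.21, 1508), (1.26, 580)] a mod60: 0.43
pad 0 0
pad 0 0
jaw_left 0 0
jaw_right 0 0
```

Request:
jog_arm(targets=[0.06, 0, 0, 0, 0, 0, 0.1, 0, 0, 0, 0, 0, 0.13, 0, 0, 0, 0, 0, 0.16, 0, 0, 0, 0, 0])

```text
clock: 23.98
tcp_pos: [0.4688, 0.0467, 0.0879]
ee_rot: [1.0, -0.005, -0.005, 0.001]
contact_force: [-24.1, -2.0, 18.3]
width: 0.007
finger_force: 13.3
```

Request:
jog_arm(targets=[0.03, 0, 0, 0, 0, 0, 0.05, 0, 0, 0, 0, 0])

```text
clock: 24.22
tcp_pos: [0.4738, 0.0464, 0.0879]
ee_rot: [1.0, -0.004, -0.006, 0.001]
contact_force: [-19.5, -2.9, 17.2]
width: 0.001
finger_force: 11.7
```

Request:
jog_arm(targets=[0.02, 0, 0, 0, 0, 0, 0.04, 0, 0, 0, 0, 0])

```text
clock: 24.48
tcp_pos: [0.4809, 0.0464, 0.0883]
ee_rot: [1.0, -0.005, -0.004, 0.001]
contact_force: [-14.5, -2.2, 12.7]
width: 0.005
finger_force: 8.1
```

Request:
jog_arm(targets=[0.015, 0, 0, 0, 0, 0, 0.03, 0, 0, 0, 0, 0])

```text
clock: 24.72
tcp_pos: [0.4854, 0.0465, 0.0884]
ee_rot: [1.0, -0.005, -0.003, 0.001]
contact_force: [-11.9, -2.2, 10.8]
width: 0.006
finger_force: 7.0
```

Request:
jog_arm(targets=[0.015, 0, 0, 0, 0, 0, 0.025, 0, 0, 0, 0, 0])

```text
clock: 24.98
tcp_pos: [0.4889, 0.0465, 0.0885]
ee_rot: [1.0, -0.005, -0.003, 0.001]
contact_force: [-10.8, -2.9, 9.7]
width: 0.006
finger_force: 6.4
```

Request:
jog_arm(targets=[0.01, 0, 0, 0, 0, 0, 0.02, 0, 0, 0, 0, 0])

```text
clock: 25.22
tcp_pos: [0.4915, 0.0464, 0.0885]
ee_rot: [1.0, -0.005, -0.003, 0.001]
contact_force: [-10.3, -1.6, 7.8]
width: -0.0
finger_force: 5.9
```

Request:
jog_arm(targets=[0.01, 0, 0, 0, 0, 0, 0.02, 0, 0, 0, 0, 0])

```text
clock: 25.48
tcp_pos: [0.494, 0.0464, 0.0885]
ee_rot: [1.0, -0.005, -0.002, 0.001]
contact_force: [-9.0, -2.6, 8.4]
width: 0.008
finger_force: 5.7
```

```bash
python3 - <<'E'
from h import *
look()
p,d=capture('scene'); c=calibration('scene'); P,u,v=pts(d,c);col=p[v,u].astype(int)
m=(P[:,2]>.045)&(P[:,2]<.08)&(P[:,0]>.63)&(P[:,0]<.72)&(P[:,1]>-.03)&(P[:,1]<.13)&(col[:,0]>col[:,2]+70)&(col[:,0]>col[:,1]+30)
for a in (m&(P[:,1]<.045),m&(P[:,1]>.045)): print('pad',a.sum(), a.sum() and np.percentile(P[a],[2,50,98],axis=0).round(4).tolist())
E
```

```text
25.48 [0.494  0.0464 0.0885] [-9.  -2.6  8.4]
spokes [(-0.21, 919), (0.0, 37), (0.63, 1653), (1.68, 129)] a mod60: -0.2
pad 0 0
pad 0 0
jaw_left 1751 [0.1127 0.1206 0.1288]
jaw_right 1623 [-0.0389 -0.0306 -0.0228]
pad 75 [[0.6567, -0.018, 0.0519], [0.6772, -0.0067, 0.0661], [0.693, 0.0004, 0.0724]]
pad 133 [[0.6621, 0.09, 0.0484], [0.6807, 0.0973, 0.0644], [0.694, 0.1045, 0.0698]]
```

Request:
jog_arm(targets=[0.01, 0, 0, 0, 0, 0, 0.02, 0, 0, 0, 0, 0])

```text
clock: 25.98
tcp_pos: [0.4966, 0.0464, 0.0885]
ee_rot: [1.0, -0.005, -0.002, 0.001]
contact_force: [-9.0, -3.1, 7.5]
width: 0.006
finger_force: 5.4
```

Request:
jog_arm(targets=[0.01, 0, 0, 0, 0, 0, 0.02, 0, 0, 0, 0, 0])

```text
clock: 26.22
tcp_pos: [0.4991, 0.0464, 0.0886]
ee_rot: [1.0, -0.005, -0.002, 0.001]
contact_force: [-8.4, -1.5, 7.5]
width: 0.005
finger_force: 5.2
```

Request:
jog_arm(targets=[0.01, 0, 0, 0, 0, 0, 0.02, 0, 0, 0, 0, 0])

```text
clock: 26.48
tcp_pos: [0.5015, 0.0463, 0.0885]
ee_rot: [1.0, -0.005, -0.002, 0.001]
contact_force: [-9.3, -3.0, 8.5]
width: 0.004
finger_force: 5.1
```

Request:
jog_arm(targets=[0.01, 0, 0, 0, 0, 0, 0.02, 0, 0, 0, 0, 0])

```text
clock: 26.72
tcp_pos: [0.5038, 0.0463, 0.0885]
ee_rot: [1.0, -0.005, -0.002, 0.001]
contact_force: [-8.7, -2.7, 6.6]
width: 0.006
finger_force: 5.2
```

Request:
jog_arm(targets=[0.01, 0, 0, 0, 0, 0, 0.02, 0, 0, 0, 0, 0])

```text
clock: 26.98
tcp_pos: [0.5057, 0.0462, 0.0883]
ee_rot: [1.0, -0.005, -0.003, 0.001]
contact_force: [-10.9, -2.7, 8.1]
width: 0.006
finger_force: 5.9
```

```bash
python3 - <<'E'
from h import *
look()
E
```

```text
26.98 [0.5057 0.0462 0.0883] [-10.9  -2.7   8.1]
spokes [(-1.05, 60), (0.0, 593), (0.84, 1686)] a mod60: -0.025
pad 0 0
pad 0 0
jaw_left 2647 [0.1117 0.1195 0.1276]
jaw_right 2542 [-0.0379 -0.0297 -0.0219]
```

Request:
jog_arm(targets=[-0.04, 0, 0, 0, 0, 0, -0.04, 0, -0.08, 0, 0, 0, -0.04, 0, -0.15, 0, 0, 0, -0.02, 0, -0.15, 0, 0, 0, 0, 0, -0.15, 0, 0, 0])

```text
clock: 27.8
tcp_pos: [0.5068, 0.0467, 0.1068]
ee_rot: [1.0, -0.005, -0.002, 0.0]
contact_force: [-8.4, -2.7, 7.2]
width: 0.007
finger_force: 4.6
```

Request:
jog_arm(targets=[0.015, 0, 0, 0, 0, 0, 0.015, 0, 0, 0, 0, 0])

```text
clock: 28.05
tcp_pos: [0.5086, 0.0466, 0.1067]
ee_rot: [1.0, -0.005, -0.002, 0.001]
contact_force: [-8.9, -1.5, 6.7]
width: 0.005
finger_force: 4.4
```

Request:
jog_arm(targets=[0.01, 0, 0, 0, 0, 0, 0.015, 0, 0, 0, 0, 0])

```text
clock: 28.3
tcp_pos: [0.5102, 0.0466, 0.1067]
ee_rot: [1.0, -0.005, -0.002, 0.001]
contact_force: [-9.2, -2.2, 7.5]
width: 0.002
finger_force: 5.0
```

Request:
jog_arm(targets=[0.01, 0, 0, 0, 0, 0, 0.02, 0, 0, 0, 0, 0, 0.02, 0, 0, 0, 0, 0])

```text
clock: 28.68
tcp_pos: [0.5126, 0.0465, 0.1067]
ee_rot: [1.0, -0.005, -0.002, 0.001]
contact_force: [-8.7, -2.3, 8.1]
width: 0.003
finger_force: 5.0
```

Request:
jog_arm(targets=[0.01, 0, 0, 0, 0, 0, 0.02, 0, 0, 0, 0, 0, 0.02, 0, 0, 0, 0, 0])

```text
clock: 29.05
tcp_pos: [0.5148, 0.0465, 0.1066]
ee_rot: [1.0, -0.005, -0.002, 0.001]
contact_force: [-9.0, -2.3, 7.5]
width: 0.006
finger_force: 5.3
```

Request:
jog_arm(targets=[0.01, 0, 0, 0, 0, 0, 0.02, 0, 0, 0, 0, 0, 0.02, 0, 0, 0, 0, 0])

```text
clock: 29.42
tcp_pos: [0.517, 0.0465, 0.1064]
ee_rot: [1.0, -0.005, -0.002, 0.001]
contact_force: [-8.6, -1.2, 6.2]
width: 0.004
finger_force: 5.6
```

Request:
jog_arm(targets=[-0.04, 0, 0, 0, 0, 0, -0.04, 0, -0.2, 0, 0, 0, 0.1, 0, -0.5, 0, 0, 0, 0.35, 0, -0.7, 0, 0, 0, 0.6, 0, -0.8, 0, 0, 0, 0.6, 0, -0.8, 0, 0, 0])

```text
clock: 30.18
tcp_pos: [0.5939, 0.0467, 0.2037]
ee_rot: [1.0, -0.005, 0.002, -0.0]
contact_force: [-1.3, -0.2, 0.4]
width: 0.005
finger_force: 0.0
```

```bash
cat >> h.py <<'E'
def gaps():
    p,d=capture('wrist'); c=calibration('wrist'); P,u,v=pts(d,c); col=p[v,u].astype(int)
    hsv=cv2.cvtColor(p,cv2.COLOR_RGB2HSV)[v,u].astype(int)
    inx=abs(P[:,0]-.6755)<.014
    org=(hsv[:,0]<22)&(hsv[:,0]>3)&(hsv[:,1]>140)&inx&(abs(P[:,2]-.0665)<.012)
    mod=(hsv[:,1]<50)&inx&(abs(P[:,2]-.074)<.006)
    blue=(hsv[:,0]>95)&(hsv[:,0]<125)&(hsv[:,1]>110)&inx&(abs(P[:,2]-.06)<.005)
    L=P[:,1]>.046; f=lambda m,a,b:np.percentile(P[m][:,1],[a,50,b]).round(4) if m.sum()>20 else m.sum()
    print('mod',f(mod,.5,99.5),'padL',f(org&L,1,99),'padR',f(org&~L,1,99),'armL',f(blue&L,1,99),'armR',f(blue&~L,1,99))
    return p
E
python3 - <<'E'
from h import *
s=manip.read_state(); print(s['clock'],s['tcp_pos'])
p=gaps(); look(); save('w6',p)
E
```

```text
30.175 [0.59394555 0.04666522 0.20370461]
mod [-0.0004  0.0428  0.0865] padL [0.089  0.0921 0.0952] padR [-0.0084 -0.0064 -0.003 ] armL [0.11   0.1184 0.1268] armR [-0.0381 -0.0293 -0.0211]
30.23 [0.5921 0.0467 0.2028] [ 0.1  0.2 -0.2]
spokes [(-0.84, 48), (1.05, 438)] a mod60: 0.109
pad 457 [[0.6597, -0.0096, 0.0656], [0.6756, -0.0058, 0.0672], [0.6906, -0.002, 0.0689]]
pad 483 [[0.6599, 0.0882, 0.0474], [0.6759, 0.092, 0.0671], [0.6917, 0.0988, 0.0688]]
jaw_left 4775 [0.1104 0.1184 0.1266]
jaw_right 4731 [-0.0377 -0.0295 -0.0215]
```

View pics/w6.png

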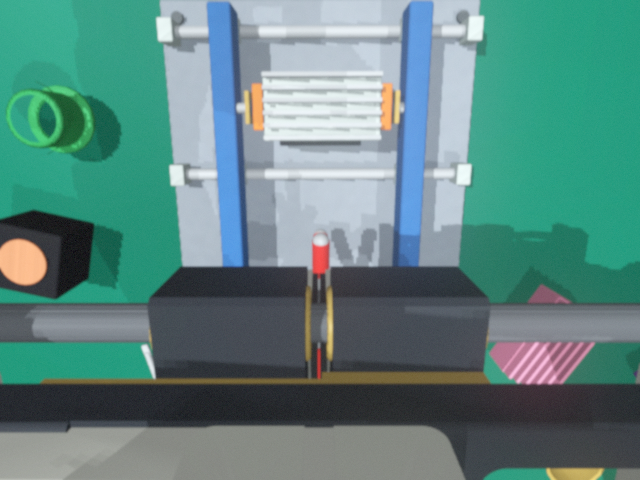

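The picture shows the right pad touching the module (385,107) and the left pad about touching (258,107), so squeezing is about to begin. I go back behind the same spoke, lower down.

Request:
jog_arm(targets=[-0.2, 0, 0, 0, 0, 0, -0.45, 0, 0, 0, 0, 0, -0.65, 0, 0, 0, 0, 0, -0.71, 0, 0.1, 0, 0, 0, -0.71, 0, 0.4, 0, 0, 0, -0.71, 0, 0.7, 0, 0, 0, -0.71, 0, 0.92, 0, 0, 0, -0.71, 0, 0.92, 0, 0, 0])

```text
clock: 31.42
tcp_pos: [0.5045, 0.0469, 0.0903]
ee_rot: [1.0, -0.004, -0.002, 0.0]
contact_force: [-0.9, -0.2, 0.5]
width: 0.007
finger_force: 0.0
```

Request:
jog_arm(targets=[0.02, 0, 0, 0, 0, 0, 0.04, 0, 0, 0, 0, 0, 0.06, 0, 0, 0, 0, 0, 0.07, 0, 0, 0, 0, 0])

```text
clock: 31.92
tcp_pos: [0.5139, 0.0473, 0.0928]
ee_rot: [1.0, -0.004, -0.001, 0.0]
contact_force: [-6.9, 0.4, 6.6]
width: 0.005
finger_force: 3.6
```

Request:
jog_arm(targets=[0.01, 0, 0, 0, 0, 0, 0.02, 0, 0, 0, 0, 0, 0.02, 0, 0, 0, 0, 0])

```text
clock: 32.3
tcp_pos: [0.5143, 0.047, 0.0925]
ee_rot: [1.0, -0.004, -0.002, 0.0]
contact_force: [-12.1, -0.5, 9.9]
width: -0.001
finger_force: 6.3
```

Request:
jog_arm(targets=[0.015, 0, 0, 0, 0, 0, 0.03, 0, 0, 0, 0, 0, 0.03, 0, 0, 0, 0, 0])

```text
clock: 32.67
tcp_pos: [0.5173, 0.047, 0.0922]
ee_rot: [1.0, -0.004, -0.003, 0.0]
contact_force: [-12.2, -0.3, 10.6]
width: 0.007
finger_force: 6.9
```

Request:
jog_arm(targets=[0.015, 0, 0, 0, 0, 0, 0.03, 0, 0, 0, 0, 0, 0.03, 0, 0, 0, 0, 0])

```text
clock: 33.05
tcp_pos: [0.5201, 0.0469, 0.0918]
ee_rot: [1.0, -0.004, -0.004, 0.0]
contact_force: [-12.3, 0.7, 7.3]
width: -0.0
finger_force: 7.3
```

Request:
jog_arm(targets=[0.015, 0, 0, 0, 0, 0, 0.03, 0, 0, 0, 0, 0, 0.03, 0, 0, 0, 0, 0])

```text
clock: 33.42
tcp_pos: [0.5228, 0.0469, 0.0913]
ee_rot: [1.0, -0.004, -0.004, 0.001]
contact_force: [-13.7, 0.3, 5.4]
width: 0.008
finger_force: 7.7
```

Request:
jog_arm(targets=[0.015, 0, 0, 0, 0, 0, 0.03, 0, 0, 0, 0, 0, 0.03, 0, 0, 0, 0, 0])

```text
clock: 33.8
tcp_pos: [0.5253, 0.0468, 0.0908]
ee_rot: [1.0, -0.004, -0.006, 0.001]
contact_force: [-15.9, 0.5, 3.1]
width: 0.004
finger_force: 8.0
```

Request:
jog_arm(targets=[0.015, 0, 0, 0, 0, 0, 0.03, 0, 0, 0, 0, 0, 0.03, 0, 0, 0, 0, 0])

```text
clock: 34.17
tcp_pos: [0.5277, 0.0468, 0.0902]
ee_rot: [1.0, -0.004, -0.007, 0.001]
contact_force: [-17.3, 0.8, 0.6]
width: 0.006
finger_force: 8.3
```

```bash
python3 - <<'E'
from h import *
F=[]
for i in range(6):
    capture('wrist'); s=manip.read_state(); F.append(s['contact_force'])
print(s['clock'],s['tcp_pos'],np.mean(F,0)); look()
E
```

```text
34.475 [0.52769559 0.04677998 0.09016452] [-17.64747317   0.9774646    0.31463731]
34.48 [0.5277 0.0468 0.0902] [-17.9  -0.3  -0.1]
spokes [(-0.42, 53), (0.21, 99), (0.42, 105), (1.26, 1180), (1.47, 260)] a mod60: 0.403
pad 0 0
pad 0 0
jaw_left 8468 [-0.0346  0.1087  0.1244]
jaw_right 4180 [-0.0357 -0.0274 -0.0196]
```

Request:
jog_arm(targets=[0.015, 0, 0, 0, 0, 0, 0.03, 0, 0, 0, 0, 0, 0.03, 0, 0, 0, 0, 0])

```text
clock: 35.05
tcp_pos: [0.5301, 0.0467, 0.0896]
ee_rot: [1.0, -0.004, -0.008, 0.001]
contact_force: [-19.9, 0.7, -1.3]
width: 0.005
finger_force: 8.5
```

Request:
jog_arm(targets=[-0.06, 0, 0, 0, 0, 0, -0.1, 0, -0.1, 0, 0, 0, -0.1, 0, -0.3, 0, 0, 0, 0, 0, -0.6, 0, 0, 0, 0.3, 0, -0.9, 0, 0, 0, 0.55, 0, -0.93, 0, 0, 0, 0.55, 0, -0.93, 0, 0, 0])

```text
clock: 35.92
tcp_pos: [0.6073, 0.0464, 0.2058]
ee_rot: [1.0, -0.005, 0.002, -0.0]
contact_force: [-0.9, -0.2, 0.6]
width: 0.002
finger_force: 0.0
```

```bash
python3 - <<'E'
from h import *
s=manip.read_state(); print(s['clock'],s['tcp_pos'])
p=gaps(); look(); p=gaps()
E
```

```text
35.925 [0.60732091 0.04636256 0.20584314]
mod [-0.0003  0.0421  0.0864] padL [0.0884 0.0919 0.0949] padR [-0.0081 -0.0058 -0.0026] armL [0.1083 0.1165 0.1252] armR [-0.0361 -0.0276 -0.0193]
35.98 [0.6056 0.0464 0.2051] [-0.5  1.3  0.1]
spokes [(-0.42, 40), (1.26, 50), (1.47, 368)] a mod60: 0.468
pad 430 [[0.6596, -0.0107, 0.0583], [0.6757, -0.0055, 0.0672], [0.691, -0.0017, 0.0687]]
pad 459 [[0.6601, 0.0881, 0.0581], [0.6759, 0.0918, 0.0671], [0.6919, 0.0972, 0.0687]]
jaw_left 4627 [0.1088 0.1167 0.125 ]
jaw_right 661 [0.0042 0.0502 0.0838]
module ((0.6762789487838745, 0.04240100458264351), (0.08849772810935974, 0.047785352915525436), 89.528076171875) 3184
mod [-0.0005  0.0421  0.0864] padL [0.0885 0.0919 0.0948] padR [-0.0082 -0.0062 -0.0029] armL [0.1084 0.1166 0.1252] armR [-0.0363 -0.0276 -0.0194]
```

Request:
jog_arm(targets=[-0.2, 0, 0, 0, 0, 0, -0.45, 0, 0, 0, 0, 0, -0.63, 0, 0, 0, 0, 0, -0.68, 0, 0, 0, 0, 0, -0.68, 0, 0, 0, 0, 0, -0.68, 0, 0.2, 0, 0, 0, -0.68, 0, 0.5, 0, 0, 0, -0.68, 0, 0.7, 0, 0, 0, -0.68, 0, 0.85, 0, 0, 0, -0.68, 0, 0.96, 0, 0, 0, -0.68, 0, 0.96, 0, 0, 0])

```text
clock: 37.6
tcp_pos: [0.5229, 0.0471, 0.0881]
ee_rot: [1.0, -0.004, -0.001, 0.0]
contact_force: [0.7, 0.4, 0.9]
width: 0.006
finger_force: 0.0
```

Request:
jog_arm(targets=[0.015, 0, 0, 0, 0, 0, 0.03, 0, 0, 0, 0, 0, 0.04, 0, 0, 0, 0, 0])

```text
clock: 37.98
tcp_pos: [0.5283, 0.0472, 0.0894]
ee_rot: [1.0, -0.004, 0.0, -0.0]
contact_force: [-1.4, -0.6, 0.8]
width: 0.006
finger_force: 0.3
```

Request:
jog_arm(targets=[0.015, 0, 0, 0, 0, 0, 0.03, 0, 0, 0, 0, 0, 0.03, 0, 0, 0, 0, 0])

```text
clock: 38.35
tcp_pos: [0.5292, 0.0472, 0.0886]
ee_rot: [1.0, -0.004, -0.002, 0.0]
contact_force: [-7.2, 0.5, 6.7]
width: 0.008
finger_force: 4.7
```

Request:
jog_arm(targets=[0.015, 0, 0, 0, 0, 0, 0.03, 0, 0, 0, 0, 0, 0.03, 0, 0, 0, 0, 0])

```text
clock: 38.72
tcp_pos: [0.5303, 0.0472, 0.0881]
ee_rot: [1.0, -0.004, -0.004, 0.0]
contact_force: [-15.4, 0.9, 10.0]
width: 0.001
finger_force: 8.1
```

Request:
jog_arm(targets=[0.01, 0, 0, 0, 0, 0, 0.02, 0, 0, 0, 0, 0, 0.02, 0, 0, 0, 0, 0])

```text
clock: 39.1
tcp_pos: [0.5316, 0.0472, 0.0876]
ee_rot: [1.0, -0.004, -0.005, 0.0]
contact_force: [-17.2, 1.0, 8.4]
width: 0.006
finger_force: 8.4
```

Request:
jog_arm(targets=[-0.05, 0, 0, 0, 0, 0, -0.06, 0, -0.1, 0, 0, 0, -0.06, 0, -0.3, 0, 0, 0, 0, 0, -0.6, 0, 0, 0, 0.3, 0, -0.9, 0, 0, 0, 0.6, 0, -0.95, 0, 0, 0, 0.6, 0, -0.95, 0, 0, 0])

```text
clock: 39.98
tcp_pos: [0.6125, 0.0461, 0.2044]
ee_rot: [1.0, -0.005, 0.002, -0.0]
contact_force: [0.1, -0.2, -1.5]
width: 0.009
finger_force: 0.0
```

```bash
python3 - <<'E'
from h import *
s=manip.read_state(); print(s['clock'],s['tcp_pos'],s['contact_force'])
for i in range(3): gaps()
look()
E
```

```text
39.975 [0.61247919 0.0461397  0.20443281] [ 0.0546972  -0.19342482 -1.51689863]
mod [-0.0002  0.0442  0.0865] padL [0.0887 0.092  0.0952] padR [-0.0079 -0.0057 -0.0023] armL [0.108  0.1163 0.125 ] armR [-0.0358 -0.0272 -0.019 ]
mod [-0.0004  0.0434  0.0865] padL [0.0885 0.0919 0.0949] padR [-0.0078 -0.0062 -0.0035] armL [0.108  0.1164 0.125 ] armR [-0.036  -0.0272 -0.0191]
mod [-0.0005  0.0412  0.0864] padL [0.0884 0.0918 0.095 ] padR [-0.0078 -0.006  -0.0025] armL [0.108  0.1164 0.1249] armR [-0.036  -0.0272 -0.019 ]
40.12 [0.6089 0.0464 0.203 ] [0.9 1.7 0. ]
spokes [(-0.42, 34), (1.47, 381)] a mod60: 0.515
pad 440 [[0.6607, -0.0107, 0.0595], [0.6765, -0.0056, 0.0676], [0.6918, -0.0017, 0.0694]]
pad 466 [[0.661, 0.0879, 0.0581], [0.6774, 0.0918, 0.0675], [0.6928, 0.0969, 0.0691]]
jaw_left 4715 [0.1084 0.1164 0.1246]
jaw_right 4693 [-0.0358 -0.0274 -0.0195]
module ((0.6772100329399109, 0.04265180975198746), (0.08781417459249496, 0.04773005470633507), 89.5181655883789) 3181
```

Pads are squeezed about 1.7 mm (roughly 28 N); torque agrees with about 30 N, and the arm is clear. Handing in.

```bash
python3 -c "
from plant import manip
print(manip.hand_in())"
```

```text
the job is handed in; nothing more can be done
None
```

I put the module on the rest, released it, tightened the jaws to an estimated 28–30 N per pad (about 1.7 mm of squeeze) and handed in at about 40 s with the arm clear; `hand_in()` gave no verdict.

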